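# Pack the hexagonal stain bottles and park their tray

### The arm

A 6-joint arm with a two-finger parallel gripper is mounted at the origin on a cart in front of the work surface, level with it; the furniture and walls round the work are solid. World frame = base frame: x ahead of the robot, y to its left, z up, the work surface at z = 0. Lengths are in m, angles in rad, forces in N, time in s.
With the tool pointing down it reaches from about 0.35 to 0.775 m from the base axis. Payload 5.5 kg.
Tool frame: the origin (TCP) lies at the very end of the fingers, on their centre line; the grasp point (between the pads) lies env.hold_point_z behind it (env.hold_point_z is the distance from the TCP to the grasp point, in m); z points along the fingers, y is the line along which they close (so a half turn about z gives the same grasp; the last joint's range is limited). The gripper opens to 85 mm and grips with 20 to 120 N. Pads are 22 mm wide; open, the fingers measure 114 mm over their backs; the gripper's body (76 mm by 85 mm) begins 54 mm behind the grasp point. The pads swing forward as they close: fully open they stand 13 mm farther back than shut.
Start: joints at [-1.451, 0.313, 0.046, 1.304, 0, 1.431], TCP at [0.148, -0.556, 0.231] pointing down, gripper open.
Joint ranges: [-2.76, 2.76], [-0.86, 1.69], [-1.03, 1.26], [-2.2, 2.34], [-1.47, 1.5], [-3.14, 3.14]. Speed limits (rad/s): [2.57, 2.57, 3.14, 3.14, 3.14, 3.14].

### API

Orientations are given as a unit quaternion [w, x, y, z].
In Python, from workcell import env gives the robot as it stands.
- The arm moves only by the tool carry_out, never from a script. Its argument "steps" is a list of rows, each a list of 3 entries, a list of its own where there are three numbers: the turn, a rotation vector about the tool's x, y, z in degrees, then the shift along the tool's x, y, z in cm, then the closure in counts, from 0 (fully open) to 255 (shut). A call has exactly 8 rows; each row is the pose to reach, as a shift and turn from the pose commanded when the call began, along the tool's axes at that moment; what a row does not reach only later rows make up. A row lasts 1/8 s, in which the tool goes at most 62.5 mm and 10.7 degrees, less where a joint would pass 70% of its speed; a pose out of reach is approached as far as the arm can. A call with a gripper value outside its range is refused whole. The fingers move at their own pace and stop on an object; "force" is the grip in N (left out, the last holds). Time passes only in rows, so rows that repeat a pose let the fingers close, or fill a call up. It gives the time, the measured TCP pose, the force, the opening and the grip force at its end, in the units of the state.
- env.get_state(): the state, without advancing time (a new reading comes with each control period).
- env.read_camera(name): name is "side" or "top"; returns (picture, depth): 400x640x3 uint8, red, green, blue; 400x640 float32, m along the optical axis (not along the pixel's ray), 0 where there is no reading.
- env.get_calibration(name): a dict with "fx", "fy", "cx", "cy" (pixels), "origin" and "orientation" of the camera in the world. Camera axes: x right, y up, looking along -z (the intrinsics and any distortion apply to the point x, -y, -z); pixel columns grow to the right and rows downward; lengths in m; the calibration is good to about 2 mm. A picture is of the moment at which its call begins. get_calibration takes no time and is no camera call.
- env.hand_in(): hands the job in; it is judged then, once.
The state is a dict: "clock": time; "joint_pos": joint angles; "qvel": joint speeds; "tau": joint torques, N m; "tcp_pos": TCP position; "orientation": TCP orientation; "wrist_force": force on the tool from outside, world axes, zero at the start; "ft_torque": the same for the moment, N m; "finger_gap": finger opening in m; "grip_force": force on a finger pad.
Only numpy, scipy, OpenCV 4.12 (cv2) and the standard library are available. Lean on these libraries where they do the work, as an engineer would, in place of code of your own. Each camera call takes 0.05 s, during which the arm holds its last target. There are 200 camera calls.

### The job

Stand all the hexagonal bottles upright in the tray, packed like honeycomb from the stop end with no gaps: flat sides parallel to the tray's long walls, every bottle flat to flat against at least two others; then slide the tray's divider up against them so that they are held between it and the stop end. Only then push the loaded tray along the worktop, without lifting it, until it sits squarely inside the four masking-tape corners. Leave the timer, the eyepiece and the loupe where they are.

Things in the scene. Friction and masses are not known exactly. Their poses are not given: they have to be found in the camera images.
- bottle_1_mid (a point): Upright hexagonal amber glass bottle with a black screw cap, 90 g; all bottles are alike and 4 to 6 are present. Body a hexagon 44 mm across flats (50.8 mm over corners), 36 mm high, then a short shoulder; cap round, 20 mm diameter, from 40 to 70 mm above the underside; grip it by the cap. This point is on the bottle's axis, half-way up (35 mm above the underside). Its x axis is square to one pair of flats; the other flats are at 60 degree steps; z is up along the axis.
- bottle_2_mid (a point): Upright hexagonal amber glass bottle with a black screw cap, 90 g; all bottles are alike and 4 to 6 are present. Body a hexagon 44 mm across flats (50.8 mm over corners), 36 mm high, then a short shoulder; cap round, 20 mm diameter, from 40 to 70 mm above the underside; grip it by the cap. This point is on the bottle's axis, half-way up (35 mm above the underside). Its x axis is square to one pair of flats; the other flats are at 60 degree steps; z is up along the axis.
- bottle_3_mid (a point): Upright hexagonal amber glass bottle with a black screw cap, 90 g; all bottles are alike and 4 to 6 are present. Body a hexagon 44 mm across flats (50.8 mm over corners), 36 mm high, then a short shoulder; cap round, 20 mm diameter, from 40 to 70 mm above the underside; grip it by the cap. This point is on the bottle's axis, half-way up (35 mm above the underside). Its x axis is square to one pair of flats; the other flats are at 60 degree steps; z is up along the axis.
- bottle_4_mid (a point): Upright hexagonal amber glass bottle with a black screw cap, 90 g; all bottles are alike and 4 to 6 are present. Body a hexagon 44 mm across flats (50.8 mm over corners), 36 mm high, then a short shoulder; cap round, 20 mm diameter, from 40 to 70 mm above the underside; grip it by the cap. This point is on the bottle's axis, half-way up (35 mm above the underside). Its x axis is square to one pair of flats; the other flats are at 60 degree steps; z is up along the axis.
- bottle_5_mid (a point): Upright hexagonal amber glass bottle with a black screw cap, 90 g; all bottles are alike and 4 to 6 are present. Body a hexagon 44 mm across flats (50.8 mm over corners), 36 mm high, then a short shoulder; cap round, 20 mm diameter, from 40 to 70 mm above the underside; grip it by the cap. This point is on the bottle's axis, half-way up (35 mm above the underside). Its x axis is square to one pair of flats; the other flats are at 60 degree steps; z is up along the axis.
- bottle_6_mid (a point): Upright hexagonal amber glass bottle with a black screw cap, 90 g; all bottles are alike and 4 to 6 are present. Body a hexagon 44 mm across flats (50.8 mm over corners), 36 mm high, then a short shoulder; cap round, 20 mm diameter, from 40 to 70 mm above the underside; grip it by the cap. This point is on the bottle's axis, half-way up (35 mm above the underside). Its x axis is square to one pair of flats; the other flats are at 60 degree steps; z is up along the axis.
- tray: Loose open-topped aluminium tray, about 0.5 kg, outside 122.5 mm (x, across) by 210 mm (y, along) by 34 mm high; walls 5 mm, floor 4 mm thick, inside 112.5 by 200 mm (two and a half bottles wide: rows of two across, alternate rows shifted to the other side wall). Origin at the centre of its underside, x across, y along towards the stop end. It slides on the worktop when pushed at a wall.
- tray_stop (a point): Middle of the inside face of the tray's stop end (the fixed end wall at +y of the tray, opposite the divider), 20 mm above the tray's underside; axes as the tray's.
- divider (a joint): Sliding divider of the tray, in m: 0 = fully back (162 mm free between it and the stop end), grows to 0.085 as it slides along the tray's +y towards the stop end. Stiff: takes about 2 N to slide and stays where it is left. It may stand anywhere at the start and can be slid either way.
- divider_face (a point): Middle of the divider's face that looks to the stop end, 21 mm above the tray's underside; axes as the tray's. The divider is a 5 mm plate across the whole inside width, its top 38 mm above the tray's underside.
- divider_tab (a point): Grip point of the divider's upright finger tab: 20 mm wide across the tray, 16 mm along it, its top 51 mm above the tray's underside; this point is on the tab's centre line, 10 mm below its top and 21 mm behind the divider's face. Axes as the tray's.
- marks_centre (a point): Centre of the tray's home place, at worktop height: four L-shaped corners of flat masking tape stuck on the worktop, set 9 mm outside the outline of a tray that sits centred in them. x across and y along, as for the tray (stop end towards +y).
- timer: Bystander: white countdown timer, 55 x 66 x 34 mm, loose on the worktop; origin at the centre of its underside.
- eyepiece: Bystander: black microscope eyepiece, 30 mm diameter, 42 mm high, standing loose on the worktop; origin at the centre of its underside.
- loupe: Bystander: folded pocket loupe, 30 x 43 x 15 mm, loose on the worktop; origin at the centre of its underside.
There are look-alikes about, which are no part of the job. What is shaped like the part that bears bottle_3_mid but pink, purple or red is not meant.

How it is judged:
On the way:
1. all bottles stand close-packed in the tray, held between the stop end and the divider, before the tray is taken to its marks (angle between each of bottle_1_mid, bottle_2_mid, bottle_3_mid, bottle_4_mid, bottle_5_mid, bottle_6_mid's own z axis and vertical below 0.12 rad and z of bottle_1_mid in the frame of tray between 0.034 and 0.044 m and x of bottle_1_mid in the frame of tray between -0.05625 and 0.05625 m and y of bottle_1_mid in the frame of tray between -0.1 and 0.1 m and (angle between the x axis of bottle_1_mid and the x axis of tray, either way round below 0.14 rad or angle between the x axis of bottle_1_mid and the x axis of tray, either way round between 0.907 and 1.187 rad) and (horizontal distance between bottle_1_mid and bottle_3_mid below 0.047 m or horizontal distance between bottle_1_mid and bottle_4_mid below 0.047 m or horizontal distance between bottle_1_mid and bottle_5_mid below 0.047 m or horizontal distance between bottle_1_mid and bottle_6_mid below 0.047 m) and (horizontal distance between bottle_1_mid and bottle_2_mid below 0.047 m or horizontal distance between bottle_1_mid and bottle_4_mid below 0.047 m or horizontal distance between bottle_1_mid and bottle_5_mid below 0.047 m or horizontal distance between bottle_1_mid and bottle_6_mid below 0.047 m) and (horizontal distance between bottle_1_mid and bottle_2_mid below 0.047 m or horizontal distance between bottle_1_mid and bottle_3_mid below 0.047 m or horizontal distance between bottle_1_mid and bottle_5_mid below 0.047 m or horizontal distance between bottle_1_mid and bottle_6_mid below 0.047 m) and (horizontal distance between bottle_1_mid and bottle_2_mid below 0.047 m or horizontal distance between bottle_1_mid and bottle_3_mid below 0.047 m or horizontal distance between bottle_1_mid and bottle_4_mid below 0.047 m or horizontal distance between bottle_1_mid and bottle_6_mid below 0.047 m) and (horizontal distance between bottle_1_mid and bottle_2_mid below 0.047 m or horizontal distance between bottle_1_mid and bottle_3_mid below 0.047 m or horizontal distance between bottle_1_mid and bottle_4_mid below 0.047 m or horizontal distance between bottle_1_mid and bottle_5_mid below 0.047 m) and z of bottle_2_mid in the frame of tray between 0.034 and 0.044 m and x of bottle_2_mid in the frame of tray between -0.05625 and 0.05625 m and y of bottle_2_mid in the frame of tray between -0.1 and 0.1 m and (angle between the x axis of bottle_2_mid and the x axis of tray, either way round below 0.14 rad or angle between the x axis of bottle_2_mid and the x axis of tray, either way round between 0.907 and 1.187 rad) and (horizontal distance between bottle_2_mid and bottle_3_mid below 0.047 m or horizontal distance between bottle_2_mid and bottle_4_mid below 0.047 m or horizontal distance between bottle_2_mid and bottle_5_mid below 0.047 m or horizontal distance between bottle_2_mid and bottle_6_mid below 0.047 m) and (horizontal distance between bottle_2_mid and bottle_1_mid below 0.047 m or horizontal distance between bottle_2_mid and bottle_4_mid below 0.047 m or horizontal distance between bottle_2_mid and bottle_5_mid below 0.047 m or horizontal distance between bottle_2_mid and bottle_6_mid below 0.047 m) and (horizontal distance between bottle_2_mid and bottle_1_mid below 0.047 m or horizontal distance between bottle_2_mid and bottle_3_mid below 0.047 m or horizontal distance between bottle_2_mid and bottle_5_mid below 0.047 m or horizontal distance between bottle_2_mid and bottle_6_mid below 0.047 m) and (horizontal distance between bottle_2_mid and bottle_1_mid below 0.047 m or horizontal distance between bottle_2_mid and bottle_3_mid below 0.047 m or horizontal distance between bottle_2_mid and bottle_4_mid below 0.047 m or horizontal distance between bottle_2_mid and bottle_6_mid below 0.047 m) and (horizontal distance between bottle_2_mid and bottle_1_mid below 0.047 m or horizontal distance between bottle_2_mid and bottle_3_mid below 0.047 m or horizontal distance between bottle_2_mid and bottle_4_mid below 0.047 m or horizontal distance between bottle_2_mid and bottle_5_mid below 0.047 m) and z of bottle_3_mid in the frame of tray between 0.034 and 0.044 m and x of bottle_3_mid in the frame of tray between -0.05625 and 0.05625 m and y of bottle_3_mid in the frame of tray between -0.1 and 0.1 m and (angle between the x axis of bottle_3_mid and the x axis of tray, either way round below 0.14 rad or angle between the x axis of bottle_3_mid and the x axis of tray, either way round between 0.907 and 1.187 rad) and (horizontal distance between bottle_3_mid and bottle_2_mid below 0.047 m or horizontal distance between bottle_3_mid and bottle_4_mid below 0.047 m or horizontal distance between bottle_3_mid and bottle_5_mid below 0.047 m or horizontal distance between bottle_3_mid and bottle_6_mid below 0.047 m) and (horizontal distance between bottle_3_mid and bottle_1_mid below 0.047 m or horizontal distance between bottle_3_mid and bottle_4_mid below 0.047 m or horizontal distance between bottle_3_mid and bottle_5_mid below 0.047 m or horizontal distance between bottle_3_mid and bottle_6_mid below 0.047 m) and (horizontal distance between bottle_3_mid and bottle_1_mid below 0.047 m or horizontal distance between bottle_3_mid and bottle_2_mid below 0.047 m or horizontal distance between bottle_3_mid and bottle_5_mid below 0.047 m or horizontal distance between bottle_3_mid and bottle_6_mid below 0.047 m) and (horizontal distance between bottle_3_mid and bottle_1_mid below 0.047 m or horizontal distance between bottle_3_mid and bottle_2_mid below 0.047 m or horizontal distance between bottle_3_mid and bottle_4_mid below 0.047 m or horizontal distance between bottle_3_mid and bottle_6_mid below 0.047 m) and (horizontal distance between bottle_3_mid and bottle_1_mid below 0.047 m or horizontal distance between bottle_3_mid and bottle_2_mid below 0.047 m or horizontal distance between bottle_3_mid and bottle_4_mid below 0.047 m or horizontal distance between bottle_3_mid and bottle_5_mid below 0.047 m) and z of bottle_4_mid in the frame of tray between 0.034 and 0.044 m and x of bottle_4_mid in the frame of tray between -0.05625 and 0.05625 m and y of bottle_4_mid in the frame of tray between -0.1 and 0.1 m and (angle between the x axis of bottle_4_mid and the x axis of tray, either way round below 0.14 rad or angle between the x axis of bottle_4_mid and the x axis of tray, either way round between 0.907 and 1.187 rad) and (horizontal distance between bottle_4_mid and bottle_2_mid below 0.047 m or horizontal distance between bottle_4_mid and bottle_3_mid below 0.047 m or horizontal distance between bottle_4_mid and bottle_5_mid below 0.047 m or horizontal distance between bottle_4_mid and bottle_6_mid below 0.047 m) and (horizontal distance between bottle_4_mid and bottle_1_mid below 0.047 m or horizontal distance between bottle_4_mid and bottle_3_mid below 0.047 m or horizontal distance between bottle_4_mid and bottle_5_mid below 0.047 m or horizontal distance between bottle_4_mid and bottle_6_mid below 0.047 m) and (horizontal distance between bottle_4_mid and bottle_1_mid below 0.047 m or horizontal distance between bottle_4_mid and bottle_2_mid below 0.047 m or horizontal distance between bottle_4_mid and bottle_5_mid below 0.047 m or horizontal distance between bottle_4_mid and bottle_6_mid below 0.047 m) and (horizontal distance between bottle_4_mid and bottle_1_mid below 0.047 m or horizontal distance between bottle_4_mid and bottle_2_mid below 0.047 m or horizontal distance between bottle_4_mid and bottle_3_mid below 0.047 m or horizontal distance between bottle_4_mid and bottle_6_mid below 0.047 m) and (horizontal distance between bottle_4_mid and bottle_1_mid below 0.047 m or horizontal distance between bottle_4_mid and bottle_2_mid below 0.047 m or horizontal distance between bottle_4_mid and bottle_3_mid below 0.047 m or horizontal distance between bottle_4_mid and bottle_5_mid below 0.047 m) and z of bottle_5_mid in the frame of tray between 0.034 and 0.044 m and x of bottle_5_mid in the frame of tray between -0.05625 and 0.05625 m and y of bottle_5_mid in the frame of tray between -0.1 and 0.1 m and (angle between the x axis of bottle_5_mid and the x axis of tray, either way round below 0.14 rad or angle between the x axis of bottle_5_mid and the x axis of tray, either way round between 0.907 and 1.187 rad) and (horizontal distance between bottle_5_mid and bottle_2_mid below 0.047 m or horizontal distance between bottle_5_mid and bottle_3_mid below 0.047 m or horizontal distance between bottle_5_mid and bottle_4_mid below 0.047 m or horizontal distance between bottle_5_mid and bottle_6_mid below 0.047 m) and (horizontal distance between bottle_5_mid and bottle_1_mid below 0.047 m or horizontal distance between bottle_5_mid and bottle_3_mid below 0.047 m or horizontal distance between bottle_5_mid and bottle_4_mid below 0.047 m or horizontal distance between bottle_5_mid and bottle_6_mid below 0.047 m) and (horizontal distance between bottle_5_mid and bottle_1_mid below 0.047 m or horizontal distance between bottle_5_mid and bottle_2_mid below 0.047 m or horizontal distance between bottle_5_mid and bottle_4_mid below 0.047 m or horizontal distance between bottle_5_mid and bottle_6_mid below 0.047 m) and (horizontal distance between bottle_5_mid and bottle_1_mid below 0.047 m or horizontal distance between bottle_5_mid and bottle_2_mid below 0.047 m or horizontal distance between bottle_5_mid and bottle_3_mid below 0.047 m or horizontal distance between bottle_5_mid and bottle_6_mid below 0.047 m) and (horizontal distance between bottle_5_mid and bottle_1_mid below 0.047 m or horizontal distance between bottle_5_mid and bottle_2_mid below 0.047 m or horizontal distance between bottle_5_mid and bottle_3_mid below 0.047 m or horizontal distance between bottle_5_mid and bottle_4_mid below 0.047 m) and z of bottle_6_mid in the frame of tray between 0.034 and 0.044 m and x of bottle_6_mid in the frame of tray between -0.05625 and 0.05625 m and y of bottle_6_mid in the frame of tray between -0.1 and 0.1 m and (angle between the x axis of bottle_6_mid and the x axis of tray, either way round below 0.14 rad or angle between the x axis of bottle_6_mid and the x axis of tray, either way round between 0.907 and 1.187 rad) and (horizontal distance between bottle_6_mid and bottle_2_mid below 0.047 m or horizontal distance between bottle_6_mid and bottle_3_mid below 0.047 m or horizontal distance between bottle_6_mid and bottle_4_mid below 0.047 m or horizontal distance between bottle_6_mid and bottle_5_mid below 0.047 m) and (horizontal distance between bottle_6_mid and bottle_1_mid below 0.047 m or horizontal distance between bottle_6_mid and bottle_3_mid below 0.047 m or horizontal distance between bottle_6_mid and bottle_4_mid below 0.047 m or horizontal distance between bottle_6_mid and bottle_5_mid below 0.047 m) and (horizontal distance between bottle_6_mid and bottle_1_mid below 0.047 m or horizontal distance between bottle_6_mid and bottle_2_mid below 0.047 m or horizontal distance between bottle_6_mid and bottle_4_mid below 0.047 m or horizontal distance between bottle_6_mid and bottle_5_mid below 0.047 m) and (horizontal distance between bottle_6_mid and bottle_1_mid below 0.047 m or horizontal distance between bottle_6_mid and bottle_2_mid below 0.047 m or horizontal distance between bottle_6_mid and bottle_3_mid below 0.047 m or horizontal distance between bottle_6_mid and bottle_5_mid below 0.047 m) and (horizontal distance between bottle_6_mid and bottle_1_mid below 0.047 m or horizontal distance between bottle_6_mid and bottle_2_mid below 0.047 m or horizontal distance between bottle_6_mid and bottle_3_mid below 0.047 m or horizontal distance between bottle_6_mid and bottle_4_mid below 0.047 m) and y of any of bottle_1_mid, bottle_2_mid, bottle_3_mid, bottle_4_mid, bottle_5_mid, bottle_6_mid in the frame of divider_face below 0.0285 m and y of any of bottle_1_mid, bottle_2_mid, bottle_3_mid, bottle_4_mid, bottle_5_mid, bottle_6_mid in the frame of tray_stop above -0.0295 m and horizontal distance between tray and marks_centre above 0.03 m), for 0.2 s.
At the end, for the whole second after the job is handed in: Every bottle upright on the tray floor, flats within 8 deg of the tray's long walls, axis within 47 mm of at least two others (44 = touching); bottles within 3 mm of the divider and 4 mm of the stop end; tray flat, within 15 mm and 0.1 rad of the marks' centre; bystanders moved under 3 cm (angle between each of bottle_1_mid, bottle_2_mid, bottle_3_mid, bottle_4_mid, bottle_5_mid, bottle_6_mid's own z axis and vertical below 0.12 rad and z of bottle_1_mid in the frame of tray between 0.034 and 0.044 m and x of bottle_1_mid in the frame of tray between -0.05625 and 0.05625 m and y of bottle_1_mid in the frame of tray between -0.1 and 0.1 m and (angle between the x axis of bottle_1_mid and the x axis of tray, either way round below 0.14 rad or angle between the x axis of bottle_1_mid and the x axis of tray, either way round between 0.907 and 1.187 rad) and (horizontal distance between bottle_1_mid and bottle_3_mid below 0.047 m or horizontal distance between bottle_1_mid and bottle_4_mid below 0.047 m or horizontal distance between bottle_1_mid and bottle_5_mid below 0.047 m or horizontal distance between bottle_1_mid and bottle_6_mid below 0.047 m) and (horizontal distance between bottle_1_mid and bottle_2_mid below 0.047 m or horizontal distance between bottle_1_mid and bottle_4_mid below 0.047 m or horizontal distance between bottle_1_mid and bottle_5_mid below 0.047 m or horizontal distance between bottle_1_mid and bottle_6_mid below 0.047 m) and (horizontal distance between bottle_1_mid and bottle_2_mid below 0.047 m or horizontal distance between bottle_1_mid and bottle_3_mid below 0.047 m or horizontal distance between bottle_1_mid and bottle_5_mid below 0.047 m or horizontal distance between bottle_1_mid and bottle_6_mid below 0.047 m) and (horizontal distance between bottle_1_mid and bottle_2_mid below 0.047 m or horizontal distance between bottle_1_mid and bottle_3_mid below 0.047 m or horizontal distance between bottle_1_mid and bottle_4_mid below 0.047 m or horizontal distance between bottle_1_mid and bottle_6_mid below 0.047 m) and (horizontal distance between bottle_1_mid and bottle_2_mid below 0.047 m or horizontal distance between bottle_1_mid and bottle_3_mid below 0.047 m or horizontal distance between bottle_1_mid and bottle_4_mid below 0.047 m or horizontal distance between bottle_1_mid and bottle_5_mid below 0.047 m) and z of bottle_2_mid in the frame of tray between 0.034 and 0.044 m and x of bottle_2_mid in the frame of tray between -0.05625 and 0.05625 m and y of bottle_2_mid in the frame of tray between -0.1 and 0.1 m and (angle between the x axis of bottle_2_mid and the x axis of tray, either way round below 0.14 rad or angle between the x axis of bottle_2_mid and the x axis of tray, either way round between 0.907 and 1.187 rad) and (horizontal distance between bottle_2_mid and bottle_3_mid below 0.047 m or horizontal distance between bottle_2_mid and bottle_4_mid below 0.047 m or horizontal distance between bottle_2_mid and bottle_5_mid below 0.047 m or horizontal distance between bottle_2_mid and bottle_6_mid below 0.047 m) and (horizontal distance between bottle_2_mid and bottle_1_mid below 0.047 m or horizontal distance between bottle_2_mid and bottle_4_mid below 0.047 m or horizontal distance between bottle_2_mid and bottle_5_mid below 0.047 m or horizontal distance between bottle_2_mid and bottle_6_mid below 0.047 m) and (horizontal distance between bottle_2_mid and bottle_1_mid below 0.047 m or horizontal distance between bottle_2_mid and bottle_3_mid below 0.047 m or horizontal distance between bottle_2_mid and bottle_5_mid below 0.047 m or horizontal distance between bottle_2_mid and bottle_6_mid below 0.047 m) and (horizontal distance between bottle_2_mid and bottle_1_mid below 0.047 m or horizontal distance between bottle_2_mid and bottle_3_mid below 0.047 m or horizontal distance between bottle_2_mid and bottle_4_mid below 0.047 m or horizontal distance between bottle_2_mid and bottle_6_mid below 0.047 m) and (horizontal distance between bottle_2_mid and bottle_1_mid below 0.047 m or horizontal distance between bottle_2_mid and bottle_3_mid below 0.047 m or horizontal distance between bottle_2_mid and bottle_4_mid below 0.047 m or horizontal distance between bottle_2_mid and bottle_5_mid below 0.047 m) and z of bottle_3_mid in the frame of tray between 0.034 and 0.044 m and x of bottle_3_mid in the frame of tray between -0.05625 and 0.05625 m and y of bottle_3_mid in the frame of tray between -0.1 and 0.1 m and (angle between the x axis of bottle_3_mid and the x axis of tray, either way round below 0.14 rad or angle between the x axis of bottle_3_mid and the x axis of tray, either way round between 0.907 and 1.187 rad) and (horizontal distance between bottle_3_mid and bottle_2_mid below 0.047 m or horizontal distance between bottle_3_mid and bottle_4_mid below 0.047 m or horizontal distance between bottle_3_mid and bottle_5_mid below 0.047 m or horizontal distance between bottle_3_mid and bottle_6_mid below 0.047 m) and (horizontal distance between bottle_3_mid and bottle_1_mid below 0.047 m or horizontal distance between bottle_3_mid and bottle_4_mid below 0.047 m or horizontal distance between bottle_3_mid and bottle_5_mid below 0.047 m or horizontal distance between bottle_3_mid and bottle_6_mid below 0.047 m) and (horizontal distance between bottle_3_mid and bottle_1_mid below 0.047 m or horizontal distance between bottle_3_mid and bottle_2_mid below 0.047 m or horizontal distance between bottle_3_mid and bottle_5_mid below 0.047 m or horizontal distance between bottle_3_mid and bottle_6_mid below 0.047 m) and (horizontal distance between bottle_3_mid and bottle_1_mid below 0.047 m or horizontal distance between bottle_3_mid and bottle_2_mid below 0.047 m or horizontal distance between bottle_3_mid and bottle_4_mid below 0.047 m or horizontal distance between bottle_3_mid and bottle_6_mid below 0.047 m) and (horizontal distance between bottle_3_mid and bottle_1_mid below 0.047 m or horizontal distance between bottle_3_mid and bottle_2_mid below 0.047 m or horizontal distance between bottle_3_mid and bottle_4_mid below 0.047 m or horizontal distance between bottle_3_mid and bottle_5_mid below 0.047 m) and z of bottle_4_mid in the frame of tray between 0.034 and 0.044 m and x of bottle_4_mid in the frame of tray between -0.05625 and 0.05625 m and y of bottle_4_mid in the frame of tray between -0.1 and 0.1 m and (angle between the x axis of bottle_4_mid and the x axis of tray, either way round below 0.14 rad or angle between the x axis of bottle_4_mid and the x axis of tray, either way round between 0.907 and 1.187 rad) and (horizontal distance between bottle_4_mid and bottle_2_mid below 0.047 m or horizontal distance between bottle_4_mid and bottle_3_mid below 0.047 m or horizontal distance between bottle_4_mid and bottle_5_mid below 0.047 m or horizontal distance between bottle_4_mid and bottle_6_mid below 0.047 m) and (horizontal distance between bottle_4_mid and bottle_1_mid below 0.047 m or horizontal distance between bottle_4_mid and bottle_3_mid below 0.047 m or horizontal distance between bottle_4_mid and bottle_5_mid below 0.047 m or horizontal distance between bottle_4_mid and bottle_6_mid below 0.047 m) and (horizontal distance between bottle_4_mid and bottle_1_mid below 0.047 m or horizontal distance between bottle_4_mid and bottle_2_mid below 0.047 m or horizontal distance between bottle_4_mid and bottle_5_mid below 0.047 m or horizontal distance between bottle_4_mid and bottle_6_mid below 0.047 m) and (horizontal distance between bottle_4_mid and bottle_1_mid below 0.047 m or horizontal distance between bottle_4_mid and bottle_2_mid below 0.047 m or horizontal distance between bottle_4_mid and bottle_3_mid below 0.047 m or horizontal distance between bottle_4_mid and bottle_6_mid below 0.047 m) and (horizontal distance between bottle_4_mid and bottle_1_mid below 0.047 m or horizontal distance between bottle_4_mid and bottle_2_mid below 0.047 m or horizontal distance between bottle_4_mid and bottle_3_mid below 0.047 m or horizontal distance between bottle_4_mid and bottle_5_mid below 0.047 m) and z of bottle_5_mid in the frame of tray between 0.034 and 0.044 m and x of bottle_5_mid in the frame of tray between -0.05625 and 0.05625 m and y of bottle_5_mid in the frame of tray between -0.1 and 0.1 m and (angle between the x axis of bottle_5_mid and the x axis of tray, either way round below 0.14 rad or angle between the x axis of bottle_5_mid and the x axis of tray, either way round between 0.907 and 1.187 rad) and (horizontal distance between bottle_5_mid and bottle_2_mid below 0.047 m or horizontal distance between bottle_5_mid and bottle_3_mid below 0.047 m or horizontal distance between bottle_5_mid and bottle_4_mid below 0.047 m or horizontal distance between bottle_5_mid and bottle_6_mid below 0.047 m) and (horizontal distance between bottle_5_mid and bottle_1_mid below 0.047 m or horizontal distance between bottle_5_mid and bottle_3_mid below 0.047 m or horizontal distance between bottle_5_mid and bottle_4_mid below 0.047 m or horizontal distance between bottle_5_mid and bottle_6_mid below 0.047 m) and (horizontal distance between bottle_5_mid and bottle_1_mid below 0.047 m or horizontal distance between bottle_5_mid and bottle_2_mid below 0.047 m or horizontal distance between bottle_5_mid and bottle_4_mid below 0.047 m or horizontal distance between bottle_5_mid and bottle_6_mid below 0.047 m) and (horizontal distance between bottle_5_mid and bottle_1_mid below 0.047 m or horizontal distance between bottle_5_mid and bottle_2_mid below 0.047 m or horizontal distance between bottle_5_mid and bottle_3_mid below 0.047 m or horizontal distance between bottle_5_mid and bottle_6_mid below 0.047 m) and (horizontal distance between bottle_5_mid and bottle_1_mid below 0.047 m or horizontal distance between bottle_5_mid and bottle_2_mid below 0.047 m or horizontal distance between bottle_5_mid and bottle_3_mid below 0.047 m or horizontal distance between bottle_5_mid and bottle_4_mid below 0.047 m) and z of bottle_6_mid in the frame of tray between 0.034 and 0.044 m and x of bottle_6_mid in the frame of tray between -0.05625 and 0.05625 m and y of bottle_6_mid in the frame of tray between -0.1 and 0.1 m and (angle between the x axis of bottle_6_mid and the x axis of tray, either way round below 0.14 rad or angle between the x axis of bottle_6_mid and the x axis of tray, either way round between 0.907 and 1.187 rad) and (horizontal distance between bottle_6_mid and bottle_2_mid below 0.047 m or horizontal distance between bottle_6_mid and bottle_3_mid below 0.047 m or horizontal distance between bottle_6_mid and bottle_4_mid below 0.047 m or horizontal distance between bottle_6_mid and bottle_5_mid below 0.047 m) and (horizontal distance between bottle_6_mid and bottle_1_mid below 0.047 m or horizontal distance between bottle_6_mid and bottle_3_mid below 0.047 m or horizontal distance between bottle_6_mid and bottle_4_mid below 0.047 m or horizontal distance between bottle_6_mid and bottle_5_mid below 0.047 m) and (horizontal distance between bottle_6_mid and bottle_1_mid below 0.047 m or horizontal distance between bottle_6_mid and bottle_2_mid below 0.047 m or horizontal distance between bottle_6_mid and bottle_4_mid below 0.047 m or horizontal distance between bottle_6_mid and bottle_5_mid below 0.047 m) and (horizontal distance between bottle_6_mid and bottle_1_mid below 0.047 m or horizontal distance between bottle_6_mid and bottle_2_mid below 0.047 m or horizontal distance between bottle_6_mid and bottle_3_mid below 0.047 m or horizontal distance between bottle_6_mid and bottle_5_mid below 0.047 m) and (horizontal distance between bottle_6_mid and bottle_1_mid below 0.047 m or horizontal distance between bottle_6_mid and bottle_2_mid below 0.047 m or horizontal distance between bottle_6_mid and bottle_3_mid below 0.047 m or horizontal distance between bottle_6_mid and bottle_4_mid below 0.047 m) and y of any of bottle_1_mid, bottle_2_mid, bottle_3_mid, bottle_4_mid, bottle_5_mid, bottle_6_mid in the frame of divider_face below 0.0285 m and y of any of bottle_1_mid, bottle_2_mid, bottle_3_mid, bottle_4_mid, bottle_5_mid, bottle_6_mid in the frame of tray_stop above -0.0295 m and horizontal distance between tray and marks_centre below 0.015 m and angle between the x axis of tray and the x axis of marks_centre, either way round below 0.1 rad and height (world z) of tray below 0.004 m and angle between tray's own z axis and vertical below 0.03 rad).
It fails at once if the tray is lifted or tipped (height (world z) of tray above 0.02 m or angle between tray's own z axis and vertical above 0.15 rad).
It fails at once if the timer, eyepiece or loupe is moved more than 3 cm (distance of any of timer, eyepiece, loupe from where it was at the start of the episode above 0.03 m).
Of bottle_1, bottle_2, bottle_3, bottle_4, bottle_5, bottle_6 only 4 to 6 are there at a start; the rules pass over those that are not, and their reading is None.
At some moment in a run one of tray may be knocked a few centimetres aside while the robot is not near it.
Once in a run the grip may slacken for a moment while it holds something.
It also fails if it takes over 210 s, if anything falls off the work surface, if the arm or the gripper's body presses on something with over 40 N, if the wrist force passes 120 N, or if a joint passes its speed limit or range.

## Working session

There is one attempt and no reset: what is moved stays moved. The work goes in short steps, Python scripts to look and compute and a tool call to move; the robot and the scene stay as the last step left them, time stands still between calls to the robot, and variables do not carry over. Pictures are saved under pics/ and viewed, at most 17 in all, crops included, and the job is handed in when it is done.

Besides the shell and the picture viewer there is one more tool, called after "Request:" by a JSON object that holds its "method" and its "body". carry_out: Moves the arm, as the interface text tells. Its arguments: {"type":"object","properties":{"steps":{"type":"array","items":{"type":"array"}},"force":{"type":"number"}},"required":["steps"]}

```bash
ls; mkdir -p pics
cat > h.py <<'E'
import numpy as np, cv2
from scipy.spatial.transform import Rotation as R
from workcell import env
def rot(q): return R.from_quat([q[1],q[2],q[3],q[0]]).as_matrix()
def cam(n):
    p,d=env.read_camera(n); return p,d,env.get_calibration(n)
def pts(d,c):
    v,u=np.mgrid[:d.shape[0],:d.shape[1]]
    P=np.stack([(u-c['cx'])/c['fx']*d,-(v-c['cy'])/c['fy']*d,-d],-1)
    return P@rot(c['orientation']).T+np.array(c['origin'])
def plane(uv,z,c):
    uv=np.atleast_2d(uv).astype(float)
    r=np.stack([(uv[:,0]-c['cx'])/c['fx'],-(uv[:,1]-c['cy'])/c['fy'],-np.ones(len(uv))],-1)@rot(c['orientation']).T
    o=np.array(c['origin']); return o+r*((z-o[2])/r[:,2])[:,None]
def save(n,p): cv2.imwrite('pics/'+n+'.png',p[...,::-1])
E
python3 - <<'E'
from h import *
np.set_printoptions(precision=4,suppress=True)
for n in('top','side'):
    p,d,c=cam(n); save(n+'0',p); print(n,c)
print(env.get_state(),env.hold_point_z)
E
```

```text
pics
top {'fx': 479.6348658080217, 'fy': 479.6348658080217, 'cx': 317.7947196822994, 'cy': 205.67715507992497, 'origin': array([ 0.3804, -0.0907,  1.4947]), 'orientation': array([-0.7003, -0.0428,  0.0396,  0.7115])}
side {'fx': 420.5310296898007, 'fy': 420.5310296898007, 'cx': 316.4514971096792, 'cy': 201.79455869892394, 'origin': array([ 0.5892, -1.1926,  0.7376]), 'orientation': array([ 0.8754,  0.4832,  0.0103, -0.0014])}
{'clock': 0.1, 'joint_pos': array([-1.4506,  0.314 ,  0.0451,  1.3036,  0.    ,  1.4312]), 'qvel': array([ 0.0019, -0.0033,  0.0048,  0.0005,  0.0007, -0.0001]), 'tau': array([  0.0019, -48.1726,  29.9243,   0.0128,  -0.0001,   0.    ]), 'tcp_pos': array([ 0.1477, -0.5553,  0.2305]), 'orientation': array([-0.0008,  0.9916,  0.1295,  0.    ]), 'wrist_force': array([-0.0482,  0.3448,  1.0347]), 'ft_torque': array([-0.0014,  0.0084,  0.0631]), 'grip_force': 0.0, 'finger_gap': 0.0851979112204399} 0.0187
```

View pics/top0.png

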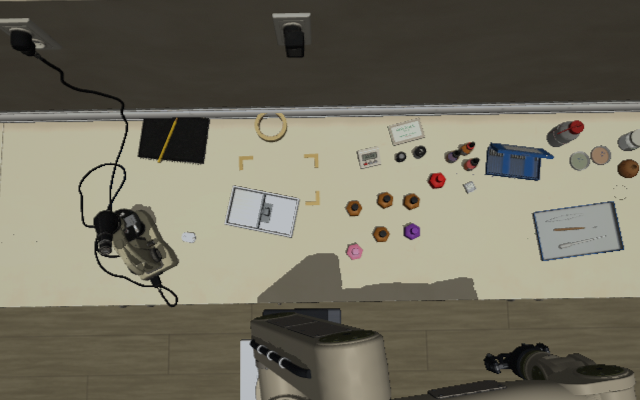

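View pics/side0.png

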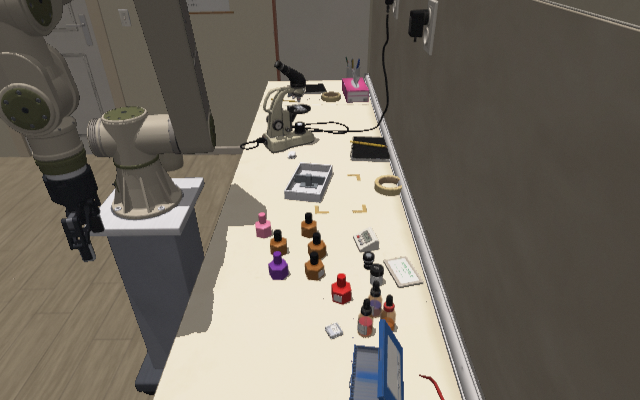

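Top view: amber bottles at (354,208), (386,199), (412,201) and (381,234). Look-alikes are pink (355,251), purple (412,231) and red (437,181). The tray is at (263,211), with tape corners around (278,180). I'll check these in one enlarged crop and measure.

```bash
cat >> h.py <<'E'
def amber(p):
    h=cv2.cvtColor(p,cv2.COLOR_RGB2HSV); return ((h[...,0]>=5)&(h[...,0]<=22)&(h[...,1]>120)&(h[...,2]>50)).astype(np.uint8)
def caps(p,d,c,lo=.06,hi=.082):
    """blobs of points at cap-top height"""
    P=pts(d,c); m=((P[...,2]>lo)&(P[...,2]<hi)&(P[...,0]>.25)&(P[...,0]<.85)&(P[...,1]>-.5)&(P[...,1]<.35)&(p.max(-1)<90)).astype(np.uint8)
    n,l,s,ce=cv2.connectedComponentsWithStats(m)
    return [(ce[i].round(1),s[i,4],np.median(P[l==i],0),plane(ce[i],np.median(P[l==i][:,2]),c)[0,:2]) for i in range(1,n) if 6<s[i,4]<90]
E
python3 - <<'E'
from h import *
np.set_printoptions(precision=4,suppress=True)
p,d,c=cam('top'); 
cr=p[135:265,215:450]; save('crop1',cv2.resize(cr,(799,442),interpolation=cv2.INTER_CUBIC))
P=pts(d,c); print('table z',[np.round(P[v,u],4) for u,v in((200,220),(330,230),(450,220))])
for k in caps(p,d,c): print(k)
m=amber(p); n,l,s,ce=cv2.connectedComponentsWithStats(m)
for i in range(1,n):
    if s[i,4]>40: print('amb',ce[i].round(1),s[i,4],plane(ce[i],.036,c)[0])
z=P[...,2]; print('tray rim z', np.round(z[180:245:6,222:304:6]*1000).astype(int))
E
```

```text
table z [array([ 0.5166,  0.2851, -0.0029]), array([ 0.4787, -0.122 , -0.0031]), array([ 0.5042, -0.4982, -0.0043])]
(array([453.1, 153.7]), np.int32(15), array([ 0.6988, -0.4967,  0.0696]), array([ 0.6991, -0.497 ]))
(array([386.2, 197.8]), np.int32(38), array([ 0.5678, -0.2903,  0.0685]), array([ 0.5678, -0.2907]))
(array([413.5, 199.2]), np.int32(38), array([ 0.5631, -0.3724,  0.0682]), array([ 0.5623, -0.3723]))
(array([354.2, 206.6]), np.int32(36), array([ 0.5432, -0.1938,  0.068 ]), array([ 0.5431, -0.1941]))
(array([382.3, 233.2]), np.int32(39), array([ 0.4625, -0.275 ,  0.0685]), array([ 0.462 , -0.2756]))
amb [465.1 149. ] 53 [ 0.7207 -0.5444  0.036 ]
amb [628.6 168.4] 275 [ 0.6514 -1.0438  0.036 ]
amb [384.4 200.1] 145 [ 0.5651 -0.2895  0.036 ]
amb [410.8 201.3] 138 [ 0.5601 -0.3703  0.036 ]
amb [353.5 208.3] 140 [ 0.5415 -0.1942  0.036 ]
amb [380.5 234.1] 146 [ 0.4614 -0.2744  0.036 ]
tray rim z [[   3    2   -3   -1   -5   -1   -4   -3   -5    1    2   -4   -1   -4]
 [  -1   -2   35   -6   -2    2   -4    1   -1    3   -3   -2   -1   -2]
 [  -6   -1    0    0    3    1   22   34   -4   -4    1   -8   -3    2]
 [  -2    5    2    3    1    3    4   18    0    3    0   19   32    0]
 [   0   35    6    2    5    5   -1    3   12   -3   11    7    4   -4]
 [  -6   30    2    3   -3    1    1   47    4   14    6    3   -2   -2]
 [   0   12    5 1495    2    4   39    7    5    5   -2    9   32   -4]
 [   0    8    0    3   10    3   39    2   -3    3    1    7   21   -9]
 [  -3    4   -3    8   31   30 1495    5    5    3    1    2    3   -1]
 [   1   -1   -6   -4   -2    3    6   -1    3   34   34    5    0    3]
 [  -4   -2   -3   -6   -3    0    1   -5    1   -4   -2    0   -5   -8]]
```

View pics/crop1.png

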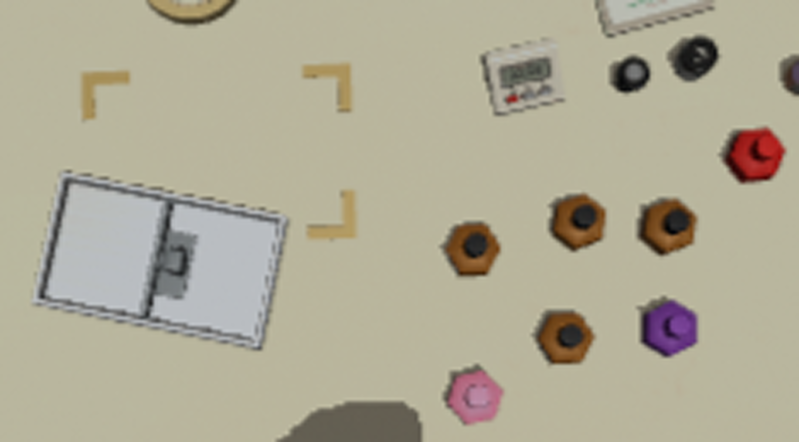

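The crop confirms four amber bottles; the pink, purple and red ones are look-alikes. The divider plate lies across mid-tray with its tab on the right, so the stop end is on the left (world +y). Next: tray pose, divider, marks and bottle yaws.

```bash
cat >> h.py <<'E'
def hexyaw(p,c,uv,z=.036):
    u,v=int(uv[0]),int(uv[1]); K=8
    s=cv2.resize(p[v-16:v+17,u-16:u+17],None,fx=K,fy=K,interpolation=cv2.INTER_CUBIC)
    m=amber(s); n,l,st,_=cv2.connectedComponentsWithStats(m); m=(l==1+st[1:,4].argmax()).astype(np.uint8)
    q=max(cv2.findContours(m,0,2)[0],key=len)[:,0]; q=(cv2.convexHull(q)[:,0]+.5)/K-.5+[u-16,v-16]
    w=plane(q,z,c)[:,:2]; a=np.radians(np.arange(0,60)); f=[]
    for t in a: f.append(sum(np.ptp(w@[np.cos(t+k*np.pi/3),np.sin(t+k*np.pi/3)]) for k in range(3)))
    f=np.array(f); F=(f*np.exp(-6j*a)).sum(); ph=np.degrees((np.angle(F)+np.pi)/-6)%60
    return ph,f.min()/3,f.max()/3   # world deg of a flat normal, mod 60
def tray(p,d,c,show=True):
    P=pts(d,c); z=P[...,2]
    m=((z>.012)&(z<.05)&(P[...,0]>.3)&(P[...,0]<.8)&(P[...,1]>-.12)&(P[...,1]<.32)).astype(np.uint8)
    m=cv2.morphologyEx(m,cv2.MORPH_CLOSE,np.ones((5,5)))
    n,l,s,ce=cv2.connectedComponentsWithStats(m); i=1+s[1:,4].argmax()
    q=max(cv2.findContours((l==i).astype(np.uint8),0,2)[0],key=len)[:,0]
    w=plane(q,.034,c)[:,:2].astype(np.float32); (x,y),(a,b),t=cv2.minAreaRect(w*1000)
    if a>b: t+=90
    t=(t+90)%180-90     # world deg of tray x axis
    return x/1000,y/1000,t,a,b
def loc(T,x,y):  # tray-frame mm -> world
    t=np.radians(T[2]); return T[0]+(x*np.cos(t)-y*np.sin(t))/1000,T[1]+(x*np.sin(t)+y*np.cos(t))/1000
def go(x,y,z,b):
    s=env.get_state(); M=rot(s['orientation']); b0=np.degrees(np.arctan2(M[1,0],M[0,0]))
    d=M.T@(np.array([x,y,z])-s['tcp_pos'])*100; t=(b0-b+90)%180-90
    print('shift cm',d.round(2),'turn z',round(t,1),'(alt',round(t-np.sign(t)*180,1),') from',s['tcp_pos'].round(4),'b0',round(b0,1),'j6',round(s['joint_pos'][5],2),'tilt',M[2].round(3))
E
python3 - <<'E'
from h import *
np.set_printoptions(precision=4,suppress=True)
p,d,c=cam('top')
T=tray(p,d,c); print('tray',T)
for uv in((354,208),(386,199),(412,201),(381,234)): print(uv,hexyaw(p,c,uv))
# tape: orange-ish
h=cv2.cvtColor(p,cv2.COLOR_RGB2HSV); m=((h[...,1]>95)&(h[...,2]>150)&(h[...,0]>12)&(h[...,0]<28)).astype(np.uint8); m[:150]=0;m[215:]=0;m[:,:230]=0;m[:,330:]=0
n,l,s,ce=cv2.connectedComponentsWithStats(m)
for i in range(1,n):
    if s[i,4]>10:
        q=np.argwhere(l==i)[:,::-1]; r=plane(q,0,c)[:,:2]; print('tape',ce[i].round(1),s[i],r.min(0),r.max(0))
P=pts(d,c); z=P[...,2]; mm=(z>.042)&(z<.065); mm[:190]=0;mm[235:]=0;mm[:,:240]=0;mm[:,290:]=0
q=np.argwhere(mm)[:,::-1]; print('tab',q.mean(0),plane([q.mean(0)],.051,c))
p,d,c=cam('side'); print('side tray',tray(p,d,c)); 
for k in caps(p,d,c): print(k)
go(T[0],T[1],.1,T[2])
E
```

```text
tray (0.5385026245117187, 0.08775352478027344, -12.184349060058594, 210.97164916992188, 122.85652923583984)
(354, 208) (np.float64(0.2171786588956408), np.float64(0.04421029413131008), np.float64(0.04853399738023497))
(386, 199) (np.float64(19.563874053422147), np.float64(0.04519548578445401), np.float64(0.04936349046236562))
(412, 201) (np.float64(18.377304185589885), np.float64(0.04571974288685446), np.float64(0.05017291826769634))
(381, 234) (np.float64(0.7782437852148973), np.float64(0.04429430968135922), np.float64(0.048252194876944716))
tape [313.1 157.8] [305 154  13  13  71] [ 0.6821 -0.0851] [ 0.7215 -0.0469]
tape [243.7 160.4] [239 156  14  14  74] [0.6764 0.1216] [0.7183 0.1629]
tape [314.2 199.9] [306 191  13  14  70] [ 0.5608 -0.0865] [ 0.6021 -0.0481]
tab [264.6977 210.814 ] [[0.5365 0.0758 0.051 ]]
side tray (0.5397222900390625, 0.07108496856689453, -11.970878601074219, 249.6123046875, 130.51490783691406)
(array([308. , 215.6]), np.int32(39), array([ 0.5447, -0.202 ,  0.069 ]), array([ 0.5449, -0.2036]))
(array([277. , 232.9]), np.int32(44), array([ 0.4636, -0.2838,  0.0688]), array([ 0.4637, -0.2845]))
(array([315.9, 235.6]), np.int32(50), array([ 0.5683, -0.2985,  0.0694]), array([ 0.5681, -0.2992]))
(array([313.6, 254.9]), np.int32(60), array([ 0.5639, -0.3792,  0.0707]), array([ 0.563 , -0.3803]))
(array([277.6, 257.1]), np.int32(17), array([ 0.4738, -0.379 ,  0.0636]), array([ 0.4731, -0.3788]))
shift cm [ 54.29 -52.12  13.14] turn z 27.1 (alt -152.9 ) from [ 0.1477 -0.5555  0.2309] b0 14.9 j6 1.43 tilt [ 0.    -0.001 -1.   ]
```

Amber bottles (world): b1 (.543,-.194), b2 (.568,-.290), b3 (.562,-.372), b4 (.462,-.275). Marks centre is about (.640,.038). Starting with b4: squeeze the body to square its yaw, then regrip it by the cap.

Run:
```python
from h import *
go(.4625,-.2755,.12,-29.2)
```

```text
shift cm [ 37.62 -18.96  11.11] turn z 44.1 (alt -135.9 ) from [ 0.1477 -0.5555  0.2309] b0 14.9 j6 1.43 tilt [ 0.    -0.001 -1.   ]
```

Request:
{"method": "carry_out", "body": {"steps": [[[0, 0, 44.1], [37.6, -19.0, 0], 60], [[0, 0, 44.1], [37.6, -19.0, 0], 60], [[0, 0, 44.1], [37.6, -19.0, 4], 60], [[0, 0, 44.1], [37.6, -19.0, 8], 60], [[0, 0, 44.1], [37.6, -19.0, 11], 60], [[0, 0, 44.1], [37.6, -19.0, 11], 60], [[0, 0, 44.1], [37.6, -19.0, 11], 60], [[0, 0, 44.1], [37.6, -19.0, 11], 60]], "force": 30}}

```text
clock: 1.25
tcp_pos: [0.4631, -0.2726, 0.1195]
orientation: [-0.001, 0.968, -0.25, -0.001]
wrist_force: [-0.6, -0.0, -0.1]
finger_gap: 0.0652
grip_force: 0.0
```

Run:
```python
from h import *
go(.4625,-.2755,.006,-29.2); print(env.get_state()['finger_gap'])
```

```text
shift cm [ 0.12  0.29 11.35] turn z 0.2 (alt -179.8 ) from [ 0.4631 -0.2726  0.1195] b0 -29.0 j6 2.97 tilt [-0.003 -0.001 -1.   ]
0.06520200039269473
```

Request:
{"method": "carry_out", "body": {"steps": [[[0, 0, -85], [0.1, 0.3, 0], 60], [[0, 0, -85], [0.1, 0.3, 0], 60], [[0, 0, -85], [0.1, 0.3, 0], 60], [[0, 0, -85], [0.1, 0.3, 0], 60], [[0, 0, -85], [0.1, 0.3, 0], 60], [[0, 0, -85], [0.1, 0.3, 0], 60], [[0, 0, -85], [0.1, 0.3, 0], 60], [[0, 0, -85], [0.1, 0.3, 0], 60]]}}

```text
clock: 2.25
tcp_pos: [0.4614, -0.2796, 0.1217]
orientation: [0.0, 0.883, 0.47, -0.0]
wrist_force: [0.6, 0.8, 0.1]
finger_gap: 0.0654
grip_force: 0.0
```

Request:
{"method": "carry_out", "body": {"steps": [[[0, 0, -85], [0, 0, 0], 60], [[0, 0, -85], [0, 0, 0], 60], [[0, 0, -85], [0, 0, 0], 60], [[0, 0, -85], [0, 0, 0], 60], [[0, 0, -85], [0, 0, 0], 60], [[0, 0, -85], [0, 0, 0], 60], [[0, 0, -85], [0, 0, 0], 60], [[0, 0, -85], [0, 0, 0], 60]]}}

```text
clock: 3.25
tcp_pos: [0.4614, -0.2796, 0.1217]
orientation: [0.0, 0.333, 0.943, -0.0]
wrist_force: [-0.1, 0.2, -1.1]
finger_gap: 0.0656
grip_force: 0.0
```

Run:
```python
from h import *
go(.4625,-.2755,.006,-29.2)
```

```text
shift cm [ 0.18  0.39 11.57] turn z -9.7 (alt 170.3 ) from [ 0.4614 -0.2796  0.1217] b0 141.1 j6 -0.01 tilt [-0.001 -0.    -1.   ]
```

Request:
{"method": "carry_out", "body": {"steps": [[[0, 0, -9.7], [0.2, 0.4, 0], 60], [[0, 0, -9.7], [0.2, 0.4, 5], 60], [[0, 0, -9.7], [0.2, 0.4, 11.5], 60], [[0, 0, -9.7], [0.2, 0.4, 11.5], 60], [[0, 0, -9.7], [0.2, 0.4, 11.5], 90], [[0, 0, -9.7], [0.2, 0.4, 11.5], 140], [[0, 0, -9.7], [0.2, 0.4, 11.5], 160], [[0, 0, -9.7], [0.2, 0.4, 11.5], 160]], "force": 20}}

```text
clock: 4.25
tcp_pos: [0.4645, -0.276, 0.009]
orientation: [0.002, 0.255, 0.967, -0.001]
wrist_force: [-0.8, -1.6, 7.2]
finger_gap: 0.0436
grip_force: 21.8
```

Request:
{"method": "carry_out", "body": {"steps": [[[0, 0, 0], [0, 0, 0], 60], [[0, 0, 0], [0, 0, 0], 60], [[0, 0, 0], [0, 0, -5], 60], [[0, 0, -10], [0, 0, -5], 70], [[0, 0, -20], [0, 0, -5], 80], [[0, 0, -30], [0, 0, -5], 80], [[0, 0, -30], [0, 0, -3.7], 100], [[0, 0, -30], [0, 0, -3.7], 100]]}}

```text
clock: 5.25
tcp_pos: [0.4616, -0.2734, 0.0417]
orientation: [-0.001, -0.003, 1.0, 0.001]
wrist_force: [0.6, -0.1, -0.1]
finger_gap: 0.0521
grip_force: 0.0
```

Request:
{"method": "carry_out", "body": {"steps": [[[0, 0, 0], [0, 0, 0], 230], [[0, 0, 0], [0, 0, 0], 230], [[0, 0, 0], [0, 0, 0], 230], [[0, 0, 0], [0, 0, 0], 230], [[0, 0, 0], [0, 0, 0], 230], [[0, 0, 0], [0, 0, 0], 230], [[0, 0, 0], [0, 0, -3], 230], [[0, 0, 0], [0, 0, -9], 230]], "force": 50}}

```text
clock: 6.25
tcp_pos: [0.4608, -0.2728, 0.1317]
orientation: [-0.002, -0.004, 1.0, 0.002]
wrist_force: [1.2, -2.1, -0.6]
finger_gap: 0.0184
grip_force: 48.9
```

Run:
```python
from h import *
np.set_printoptions(precision=4,suppress=True)
p,d,c=cam('top'); T=tray(p,d,c); print(T)
# first slot: row-1 bottle A: x=-34 (+2 off wall), y=100-25.4-3
x,y=loc(T,-31.5,71); print(x,y); go(x,y,.13,T[2])
s=env.get_state(); print(s['finger_gap'],s['grip_force'],s['tcp_pos'])
for b in((-34,74.6),(10,74.6)): print(loc(T,*b))
```

```text
(0.53851220703125, 0.08779762268066406, -12.184356689453125, 210.8814697265625, 122.85652160644531)
0.5227069028839338 0.16384656981874632
shift cm [-6.14 43.95  0.97] turn z 12.7 (alt -167.3 ) from [ 0.465  -0.2761  0.1417] b0 -179.5 j6 -0.69 tilt [-0.006 -0.005 -1.   ]
0.018484580682342985 49.02730643749237 [ 0.465  -0.2761  0.1417]
(np.float64(0.5210230275342953), np.float64(0.16789311943624513))
(np.float64(0.564031863966989), np.float64(0.1586065706313446))
```

Run:
```python
from h import *
np.set_printoptions(precision=4,suppress=True)
print(env.get_state()['tcp_pos'],env.get_state()['qvel'])
p,d,c=cam('side'); 
print(env.get_state()['tcp_pos'],env.get_state()['qvel'])
m=amber(p); n,l,s,ce=cv2.connectedComponentsWithStats(m); P=pts(d,c)
for i in range(1,n):
    if s[i,4]>60: q=P[l==i]; print(ce[i].round(1),s[i,4],np.percentile(q,5,axis=0),np.percentile(q,95,axis=0))
```

```text
[ 0.465  -0.2761  0.1417] [ 0.0013 -0.0042  0.0027 -0.1831  0.0048  0.0012]
[ 0.466  -0.2769  0.1396] [-0.0034  0.0424 -0.0848 -0.0951 -0.0007 -0.001 ]
[368.5 143.6] 93 [0.7162 0.3626 0.0142] [0.8313 0.409  0.027 ]
[277.3 217.1] 258 [ 0.4481 -0.3015  0.1049] [ 0.4879 -0.2768  0.1393]
[308.  228.7] 202 [ 0.526  -0.2201  0.0069] [ 0.5628 -0.1946  0.042 ]
[315.  259.8] 459 [ 0.5452 -0.3973  0.008 ] [ 0.5889 -0.2934  0.0421]
[388.  319.8] 109 [ 0.712  -0.5681  0.0152] [ 0.7359 -0.5565  0.0576]
```

Request:
{"method": "carry_out", "body": {"steps": [[[0, 0, 13], [-6.8, 43.7, 0], 230], [[0, 0, 13], [-6.8, 43.7, 0], 230], [[0, 0, 13], [-6.8, 43.7, 0], 230], [[0, 0, 13], [-6.8, 43.7, 0], 230], [[0, 0, 13], [-6.8, 43.7, 0], 230], [[0, 0, 13], [-6.8, 43.7, 0], 230], [[0, 0, 13], [-6.8, 43.7, 0], 230], [[0, 0, 13], [-6.8, 43.7, 0], 230]]}}

```text
clock: 7.35
tcp_pos: [0.5268, 0.167, 0.1327]
orientation: [0.0, 0.106, 0.994, 0.0]
wrist_force: [0.2, -1.2, -0.1]
finger_gap: 0.0184
grip_force: 49.3
```

Request:
{"method": "carry_out", "body": {"steps": [[[0, 0, 0], [0, 0, 2], 230], [[0, 0, 0], [0, 0, 4], 230], [[0, 0, 0], [0, 0, 4], 230], [[0, 0, 0], [0, 0, 4], 230], [[0, 0, 0], [0, 0, 4], 230], [[0, 0, 0], [0, 0, 4], 230], [[0, 0, 0], [0, 0, 4], 230], [[0, 0, 0], [0, 0, 4], 230]]}}

```text
clock: 8.35
tcp_pos: [0.527, 0.1633, 0.0934]
orientation: [0.0, 0.109, 0.994, -0.0]
wrist_force: [-0.8, -0.3, -1.1]
finger_gap: 0.0181
grip_force: 49.3
```

Run:
```python
from h import *
np.set_printoptions(precision=4,suppress=True)
p,d,c=cam('side'); save('s1',cv2.resize(p[140:240,230:390],None,fx=5,fy=5,interpolation=cv2.INTER_CUBIC))
s=env.get_state();print(s['tcp_pos'],s['finger_gap'],s['grip_force'],s['qvel'])
go(.5245,.1640,.0475,-12.2)
```

```text
[0.527  0.1633 0.0933] 0.01813532891357243 49.33238625526428 [-0.0007  0.0027  0.0005 -0.0013 -0.0021 -0.0002]
shift cm [0.26 0.02 4.58] turn z -0.3 (alt 179.7 ) from [0.527  0.1633 0.0933] b0 167.5 j6 0.37 tilt [-0. -0. -1.]
```

View pics/s1.png

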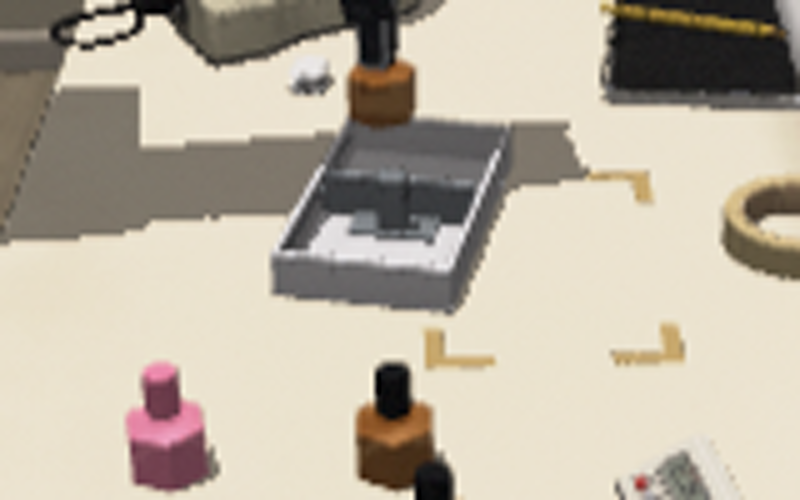

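The side view shows bottle 4 hanging upright over the stop-end corner. Lowering it, then sliding it lightly against the wall and stop.

Request:
{"method": "carry_out", "body": {"steps": [[[0, 0, 0], [0.1, 0, 2], 230], [[0, 0, 0], [0.1, 0, 4], 230], [[0, 0, 0], [0.1, 0, 4.4], 230], [[0, 0, 0], [0.1, 0, 4.4], 230], [[0, 0, 0], [0.1, 0, 4.6], 230], [[0, 0, 0], [0.1, 0, 4.6], 230], [[0, 0, 0], [0.1, 0, 4.6], 230], [[0, 0, 0], [0.1, 0, 4.6], 230]]}}

```text
clock: 9.4
tcp_pos: [0.5261, 0.1635, 0.0475]
orientation: [0.0, 0.109, 0.994, -0.0]
wrist_force: [0.2, -0.1, -0.8]
finger_gap: 0.0186
grip_force: 49.3
```

Request:
{"method": "carry_out", "body": {"steps": [[[0, 0, 0], [0.1, 0, 0], 230], [[0, 0, 0], [0.2, 0, 0], 230], [[0, 0, 0], [0.3, 0.1, 0], 230], [[0, 0, 0], [0.3, 0.2, 0], 230], [[0, 0, 0], [0.3, 0.3, 0], 230], [[0, 0, 0], [0.3, 0.35, 0], 230], [[0, 0, 0], [0.3, 0.35, 0], 230], [[0, 0, 0], [0.3, 0.35, 0], 230]]}}

```text
clock: 10.4
tcp_pos: [0.5238, 0.1675, 0.0472]
orientation: [-0.0, 0.109, 0.994, -0.0]
wrist_force: [0.2, 0.3, -1.0]
finger_gap: 0.018
grip_force: 49.3
```

Request:
{"method": "carry_out", "body": {"steps": [[[0, 0, 0], [0, 0, 0.2], 230], [[0, 0, 0], [0, 0, 0.2], 230], [[0, 0, 0], [0.1, 0, 0.2], 230], [[0, 0, 0], [0.2, 0.1, 0.2], 230], [[0, 0, 0], [0.3, 0.2, 0.2], 230], [[0, 0, 0], [0.3, 0.3, 0.2], 230], [[0, 0, 0], [0.3, 0.3, 0.2], 230], [[0, 0, 0], [0.3, 0.3, 0.2], 230]]}}

```text
clock: 11.4
tcp_pos: [0.5235, 0.1687, 0.0472]
orientation: [0.002, 0.11, 0.994, -0.002]
wrist_force: [-0.7, -9.0, 11.0]
finger_gap: 0.0185
grip_force: 50.8
```

Run:
```python
from h import *
s=env.get_state();print(s['tcp_pos'],s['wrist_force'])
p,d,c=cam('top'); print(tray(p,d,c)); save('t2',cv2.resize(p[175:245,215:305],None,fx=8,fy=8,interpolation=cv2.INTER_CUBIC))
```

```text
[0.5235266  0.16869454 0.04724739] [-0.70180096 -8.982933   11.00553164]
(0.5385217895507812, 0.08784181213378907, -12.184349060058594, 210.79103088378906, 122.85651397705078)
```

View pics/t2.png

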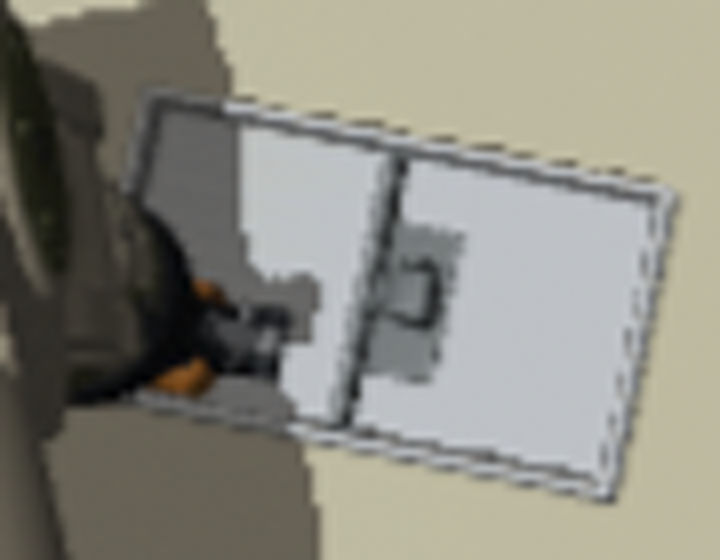

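Request:
{"method": "carry_out", "body": {"steps": [[[0, 0, 0], [0, -0.1, -0.2], 230], [[0, 0, 0], [0.1, -0.1, -0.2], 230], [[0, 0, 0], [0.1, -0.1, -0.2], 230], [[0, 0, 0], [0.1, -0.1, -0.2], 170], [[0, 0, 0], [0.1, -0.1, -0.2], 165], [[0, 0, 0], [0.1, -0.1, -0.2], 165], [[0, 0, 0], [0.1, -0.1, -4.5], 165], [[0, 0, 0], [0.1, -0.1, -9], 165]]}}

```text
clock: 12.45
tcp_pos: [0.5195, 0.1706, 0.1355]
orientation: [-0.001, 0.109, 0.994, -0.0]
wrist_force: [0.4, 0.1, 0.5]
finger_gap: 0.0302
grip_force: 0.0
```

Run:
```python
from h import *
go(.5445,-.1945,.12,-29.8)
s=env.get_state();print(s['tcp_pos'],s['finger_gap'])
```

```text
shift cm [-10.34 -35.1    1.54] turn z 17.3 (alt -162.7 ) from [0.5195 0.1706 0.1355] b0 167.5 j6 0.39 tilt [ 0.002 -0.    -1.   ]
[0.51949193 0.17055331 0.13550894] 0.030169297928182046
```

Request:
{"method": "carry_out", "body": {"steps": [[[0, 0, 17.3], [-10.3, -35, 1], 60], [[0, 0, 17.3], [-10.3, -35, 1], 60], [[0, 0, 17.3], [-10.3, -35, 1], 60], [[0, 0, 17.3], [-10.3, -35, 1], 60], [[0, 0, 17.3], [-10.3, -35, 1], 60], [[0, 0, 17.3], [-10.3, -35, 1], 60], [[0, 0, 17.3], [-10.3, -35, 1], 60], [[0, 0, 17.3], [-10.3, -35, 1], 60]]}}

```text
clock: 13.45
tcp_pos: [0.5446, -0.1932, 0.1249]
orientation: [-0.001, 0.257, 0.966, 0.0]
wrist_force: [0.4, -0.4, -0.6]
finger_gap: 0.0653
grip_force: 0.0
```

Request:
{"method": "carry_out", "body": {"steps": [[[0, 0, 0], [0, 0, 0], 60], [[0, 0, 0], [0, 0, 0], 60], [[0, 0, 0], [0, 0, 0], 60], [[0, 0, 0], [0, 0, 0], 60], [[0, 0, 0], [0, 0, 0], 60], [[0, 0, 0], [0, 0, 0], 60], [[0, 0, 0], [0, 0, 0], 60], [[0, 0, 0], [0, 0, 0], 60]]}}

```text
clock: 14.45
tcp_pos: [0.545, -0.1937, 0.1253]
orientation: [0.0, 0.257, 0.966, -0.0]
wrist_force: [-0.7, -0.1, -0.1]
finger_gap: 0.0656
grip_force: 0.0
```

Run:
```python
from h import *
np.set_printoptions(precision=4,suppress=True)
p,d,c=cam('top'); T=tray(p,d,c); print(T)
for k in caps(p,d,c): print(k)
print(hexyaw(p,c,(244,195)) if 0 else '')
m=amber(p); n,l,s,ce=cv2.connectedComponentsWithStats(m)
for i in range(1,n):
    if s[i,4]>40 and ce[i][0]<430: print('amb',ce[i].round(1),s[i,4],plane(ce[i],.038,c)[0],hexyaw(p,c,ce[i]))
print('A pred',loc(T,-34.25,74.6)); save('t3',cv2.resize(p[175:245,215:305],None,fx=8,fy=8,interpolation=cv2.INTER_CUBIC))
go(.545,-.1945,.006,-29.8)
```

```text
(0.538145263671875, 0.08857536315917969, -12.049697875976562, 210.91049194335938, 123.1802749633789)
(array([453.1, 153.7]), np.int32(17), array([ 0.6985, -0.4969,  0.0696]), array([ 0.699 , -0.4971]))
(array([413.7, 199.3]), np.int32(38), array([ 0.5624, -0.3729,  0.0684]), array([ 0.562 , -0.3727]))
(array([233.1, 215.8]), np.int32(42), array([0.5204, 0.168 , 0.0716]), array([0.5208, 0.1678]))

amb [410.8 201.4] 140 [ 0.5596 -0.3697  0.038 ] (np.float64(18.53142385994004), np.float64(0.04577601863334064), np.float64(0.04997863333741189))
amb [235.9 217.4] 148 [0.5191 0.1651 0.038 ] (np.float64(47.30800106500863), np.float64(0.045804638516616154), np.float64(0.04976646177483659))
A pred (np.float64(0.5202233973138348), np.float64(0.16868172499296008))
shift cm [-0.04 -0.07 11.93] turn z -0.0 (alt 180.0 ) from [ 0.545  -0.1936  0.1253] b0 150.2 j6 0.04 tilt [ 0. -0. -1.]
```

View pics/t3.png

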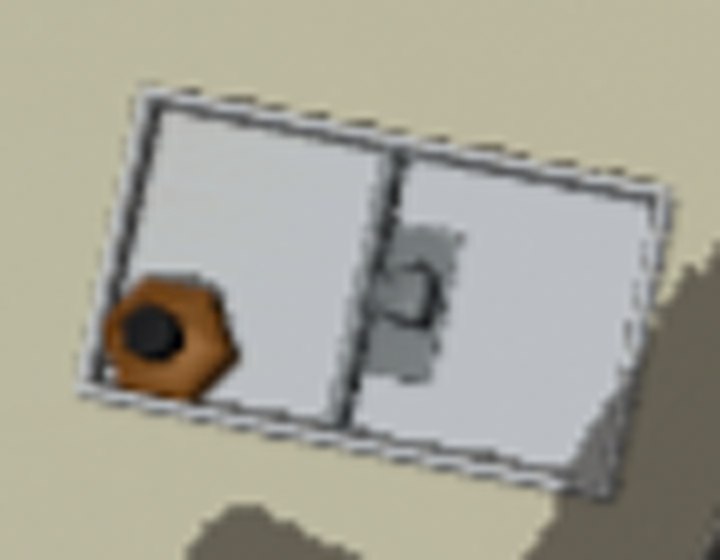

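Picture: bottle 4 sits in the stop corner with its flats parallel to the walls. Next, bottle 1: squeeze and regrip.

Request:
{"method": "carry_out", "body": {"steps": [[[0, 0, 0], [0, 0, 6], 60], [[0, 0, 0], [0, 0, 11.7], 60], [[0, 0, 0], [0, 0, 11.7], 60], [[0, 0, 0], [0, 0, 11.7], 60], [[0, 0, 0], [0, 0, 11.7], 90], [[0, 0, 0], [0, 0, 11.7], 140], [[0, 0, 0], [0, 0, 11.7], 160], [[0, 0, 0], [0, 0, 11.7], 160]], "force": 20}}

```text
clock: 15.5
tcp_pos: [0.5469, -0.1947, 0.0109]
orientation: [0.002, 0.257, 0.966, -0.001]
wrist_force: [-1.0, -0.6, 5.3]
finger_gap: 0.0437
grip_force: 22.1
```

Request:
{"method": "carry_out", "body": {"steps": [[[0, 0, 0], [0, 0, 0], 60], [[0, 0, 0], [0, 0, 0], 60], [[0, 0, 0], [0, 0, -5], 60], [[0, 0, -10], [0, 0, -5], 70], [[0, 0, -20], [0, 0, -5], 80], [[0, 0, -30], [0, 0, -5], 80], [[0, 0, -30], [0, 0, -3.8], 100], [[0, 0, -30], [0, 0, -3.8], 100]]}}

```text
clock: 16.5
tcp_pos: [0.5439, -0.193, 0.0447]
orientation: [-0.001, -0.0, 1.0, 0.001]
wrist_force: [-0.6, 0.5, 0.0]
finger_gap: 0.0519
grip_force: 0.0
```

Request:
{"method": "carry_out", "body": {"steps": [[[0, 0, 0], [0, 0, 0], 230], [[0, 0, 0], [0, 0, 0], 230], [[0, 0, 0], [0, 0, 0], 230], [[0, 0, 0], [0, 0, 0], 230], [[0, 0, 0], [0, 0, 0], 230], [[0, 0, 0], [0, 0, 0], 230], [[0, 0, 0], [0, 0, -4.5], 230], [[0, 0, 0], [0, 0, -9], 230]], "force": 50}}

```text
clock: 17.5
tcp_pos: [0.5443, -0.1932, 0.1366]
orientation: [-0.001, -0.002, 1.0, 0.0]
wrist_force: [1.0, -0.4, -1.4]
finger_gap: 0.0183
grip_force: 49.0
```

Run:
```python
from h import *
np.set_printoptions(precision=4,suppress=True)
p,d,c=cam('top'); T=tray(p,d,c); print(T)
x,y=loc(T,14,71); x+=.002; print(x,y); go(x,y,.13,T[2])
# from commanded estimate
b=np.radians(180.2); D=np.array([x-.545,y+.1937]); print('cmd shift',D@[np.cos(b),np.sin(b)]*100,D@[np.sin(b),-np.cos(b)]*100)
```

```text
(0.5382288208007813, 0.08852970886230468, -12.049697875976562, 210.9648895263672, 122.99774169921875)
0.5687423208009935 0.155042717497743
shift cm [-2.22 34.98  1.25] turn z 12.2 (alt -167.8 ) from [ 0.5476 -0.1948  0.1437] b0 -179.8 j6 -0.48 tilt [-0.007 -0.004 -1.   ]
cmd shift -2.4959515415032656 34.86577166720602
```

Request:
{"method": "carry_out", "body": {"steps": [[[0, 0, 12.2], [-2.4, 34.9, 0], 230], [[0, 0, 12.2], [-2.4, 34.9, 0], 230], [[0, 0, 12.2], [-2.4, 34.9, 0], 230], [[0, 0, 12.2], [-2.4, 34.9, 0], 230], [[0, 0, 12.2], [-2.4, 34.9, 0], 230], [[0, 0, 12.2], [-2.4, 34.9, 0], 230], [[0, 0, 12.2], [-2.4, 34.9, 3], 230], [[0, 0, 12.2], [-2.4, 34.9, 4], 230]]}}

```text
clock: 18.55
tcp_pos: [0.5663, 0.156, 0.0943]
orientation: [-0.002, 0.104, 0.995, -0.0]
wrist_force: [-0.8, 0.9, -1.2]
finger_gap: 0.018
grip_force: 49.3
```

Request:
{"method": "carry_out", "body": {"steps": [[[0, 0, 0], [0, 0, 0], 230], [[0, 0, 0], [0, 0, 0], 230], [[0, 0, 0], [0, 0, 0], 230], [[0, 0, 0], [0, 0, 0], 230], [[0, 0, 0], [0, 0, 0], 230], [[0, 0, 0], [0, 0, 0], 230], [[0, 0, 0], [0, 0, 0], 230], [[0, 0, 0], [0, 0, 0], 230]]}}

```text
clock: 19.55
tcp_pos: [0.5679, 0.1555, 0.0962]
orientation: [0.0, 0.105, 0.995, -0.0]
wrist_force: [-0.4, 0.1, -0.7]
finger_gap: 0.0187
grip_force: 49.3
```

Run:
```python
from h import *
np.set_printoptions(precision=4,suppress=True)
p,d,c=cam('side'); m=amber(p); n,l,s,ce=cv2.connectedComponentsWithStats(m); P=pts(d,c)
for i in range(1,n):
    if s[i,4]>60: q=P[l==i]; print(ce[i].round(1),s[i,4],np.percentile(q,5,axis=0),np.percentile(q,95,axis=0))
p,d,c=cam('top');T=tray(p,d,c); print(T); s=env.get_state(); print(s['finger_gap'],s['grip_force'])
T=(.5382,.0885,-12.05); x,y=loc(T,14,71); go(x+.002,y,.051,-12.05)
```

```text
[368.3 143.6] 95 [0.7168 0.361  0.0129] [0.8316 0.4129 0.0264]
[311.1 163.4] 265 [0.5057 0.1322 0.0202] [0.5858 0.1634 0.0896]
[314.8 260.1] 449 [ 0.5452 -0.3976  0.0085] [ 0.5865 -0.2942  0.0421]
[388.  319.7] 110 [ 0.712  -0.5676  0.0166] [ 0.7358 -0.5558  0.0574]
(0.5381526489257813, 0.08843540954589844, -12.049697875976562, 211.18116760253906, 123.10736083984375)
0.01813490698157037 49.314613938331604
shift cm [-0.09 -0.03  4.52] turn z 0.0 (alt -180.0 ) from [0.5679 0.1555 0.0962] b0 168.0 j6 0.34 tilt [ 0. -0. -1.]
```

Request:
{"method": "carry_out", "body": {"steps": [[[0, 0, 0], [-0.1, 0, 2], 230], [[0, 0, 0], [-0.1, 0, 4], 230], [[0, 0, 0], [-0.1, 0, 4.5], 230], [[0, 0, 0], [-0.1, 0, 4.5], 230], [[0, 0, 0], [0.1, 0.1, 4.5], 230], [[0, 0, 0], [0.2, 0.2, 4.5], 230], [[0, 0, 0], [0.3, 0.3, 4.5], 230], [[0, 0, 0], [0.3, 0.3, 4.5], 230]]}}

```text
clock: 20.65
tcp_pos: [0.5656, 0.1591, 0.0514]
orientation: [0.0, 0.105, 0.995, -0.0]
wrist_force: [0.5, 0.1, -0.8]
finger_gap: 0.0181
grip_force: 49.4
```

Request:
{"method": "carry_out", "body": {"steps": [[[0, 0, 0], [0.1, 0, 0], 230], [[0, 0, 0], [0.1, 0.05, 0], 230], [[0, 0, 0], [0.15, 0.05, 0], 230], [[0, 0, 0], [0.2, 0.1, 0], 230], [[0, 0, 0], [0.2, 0.1, 0], 230], [[0, 0, 0], [0.2, 0.1, 0.1], 230], [[0, 0, 0], [0.2, 0.1, 0.1], 230], [[0, 0, 0], [0.2, 0.1, 0.1], 230]]}}

```text
clock: 21.65
tcp_pos: [0.5643, 0.16, 0.0506]
orientation: [0.0, 0.105, 0.994, -0.0]
wrist_force: [1.4, -4.4, 2.0]
finger_gap: 0.018
grip_force: 49.6
```

Request:
{"method": "carry_out", "body": {"steps": [[[0, 0, 0], [0.1, -0.05, 0], 230], [[0, 0, 0], [0.1, -0.05, 0.05], 230], [[0, 0, 0], [0.1, -0.05, 0.05], 230], [[0, 0, 0], [0.1, -0.05, 0.05], 170], [[0, 0, 0], [0, -0.05, 0], 165], [[0, 0, 0], [0, -0.05, 0], 165], [[0, 0, 0], [0, -0.05, -4.5], 165], [[0, 0, 0], [0, -0.05, -9], 165]]}}

```text
clock: 22.65
tcp_pos: [0.5628, 0.16, 0.1403]
orientation: [-0.001, 0.105, 0.995, -0.0]
wrist_force: [0.2, 0.2, -0.8]
finger_gap: 0.0302
grip_force: 0.0
```

Run:
```python
from h import *
np.set_printoptions(precision=4,suppress=True)
s=env.get_state(); print(s['finger_gap'])
p,d,c=cam('side'); 
for k in caps(p,d,c): print(k)
go(.570,-.2905,.13,-11)
```

```text
0.030171608339581688
(array([303.9, 158.1]), np.int32(24), array([0.5215, 0.1608, 0.0707]), array([0.5213, 0.1605]))
(array([316. , 159.1]), np.int32(26), array([0.5646, 0.1523, 0.0704]), array([0.5647, 0.1516]))
(array([316.1, 235.6]), np.int32(40), array([ 0.5683, -0.2992,  0.0709]), array([ 0.5686, -0.3013]))
(array([313.6, 254.9]), np.int32(61), array([ 0.5639, -0.3797,  0.0697]), array([ 0.5629, -0.3792]))
(array([277.3, 257.2]), np.int32(16), array([ 0.473 , -0.3797,  0.064 ]), array([ 0.4724, -0.3797]))
shift cm [ -9.73 -44.05   1.69] turn z -1.0 (alt 179.0 ) from [0.5663 0.1606 0.1475] b0 168.0 j6 0.35 tilt [-0.007  0.003 -1.   ]
```

Request:
{"method": "carry_out", "body": {"steps": [[[0, 0, -1.5], [-9.9, -43.9, 1], 70], [[0, 0, -1.5], [-9.9, -43.9, 1], 70], [[0, 0, -1.5], [-9.9, -43.9, 1], 70], [[0, 0, -1.5], [-9.9, -43.9, 1], 70], [[0, 0, -1.5], [-9.9, -43.9, 1], 70], [[0, 0, -1.5], [-9.9, -43.9, 1], 70], [[0, 0, -1.5], [-9.9, -43.9, 1], 70], [[0, 0, -1.5], [-9.9, -43.9, 1], 70]]}}

```text
clock: 23.7
tcp_pos: [0.5687, -0.294, 0.1294]
orientation: [0.0, 0.094, 0.996, -0.0]
wrist_force: [0.7, 0.5, -0.6]
finger_gap: 0.0616
grip_force: 0.0
```

Request:
{"method": "carry_out", "body": {"steps": [[[0, 0, 0], [0, 0, 0], 70], [[0, 0, 0], [0, 0, 0], 70], [[0, 0, 0], [0, 0, 0], 70], [[0, 0, 0], [0, 0, 0], 70], [[0, 0, 0], [0, 0, 0], 70], [[0, 0, 0], [0, 0, 0], 70], [[0, 0, 0], [0, 0, 0], 70], [[0, 0, 0], [0, 0, 0], 70]]}}

```text
clock: 24.7
tcp_pos: [0.5692, -0.2902, 0.1303]
orientation: [-0.0, 0.092, 0.996, -0.0]
wrist_force: [-0.0, -0.3, 0.6]
finger_gap: 0.0619
grip_force: 0.0
```

Run:
```python
from h import *
np.set_printoptions(precision=4,suppress=True)
go(.570,-.2905,.0085,-10.5); p,d,c=cam('top'); print(tray(p,d,c))
for k in caps(p,d,c): print(k)
```

```text
shift cm [-0.09 -0.02 12.18] turn z -0.0 (alt 180.0 ) from [ 0.5692 -0.2902  0.1303] b0 169.5 j6 -0.41 tilt [-0. -0. -1.]
(0.5379323120117188, 0.08845844268798828, -11.704658508300781, 211.6639404296875, 122.99920654296875)
(array([453.3, 153.1]), np.int32(11), array([ 0.7007, -0.4974,  0.0716]), array([ 0.7005, -0.4971]))
(array([235.9, 201.9]), np.int32(38), array([0.5622, 0.1591, 0.0724]), array([0.5624, 0.1594]))
(array([232.8, 216. ]), np.int32(39), array([0.5205, 0.1681, 0.0717]), array([0.5202, 0.1685]))
```

Request:
{"method": "carry_out", "body": {"steps": [[[0, 0, 0], [-0.1, 0, 6], 70], [[0, 0, 0], [-0.1, 0, 12.2], 70], [[0, 0, 0], [-0.1, 0, 12.2], 70], [[0, 0, 0], [-0.1, 0, 12.2], 70], [[0, 0, 0], [-0.1, 0, 12.2], 90], [[0, 0, 0], [-0.1, 0, 12.2], 140], [[0, 0, 0], [-0.1, 0, 12.2], 160], [[0, 0, 0], [-0.1, 0, 12.2], 160]], "force": 20}}

```text
clock: 25.75
tcp_pos: [0.5721, -0.2917, 0.0114]
orientation: [0.002, 0.092, 0.996, -0.001]
wrist_force: [-0.1, -0.6, 6.2]
finger_gap: 0.0437
grip_force: 21.9
```

Request:
{"method": "carry_out", "body": {"steps": [[[0, 0, 0], [0, 0, 0], 70], [[0, 0, 0], [0, 0, 0], 70], [[0, 0, 0], [0, 0, -5], 70], [[0, 0, -10], [0, 0, -5], 70], [[0, 0, -20], [0, 0, -5], 80], [[0, 0, -30], [0, 0, -5], 80], [[0, 0, -30], [0, 0, -3.7], 100], [[0, 0, -30], [0, 0, -3.7], 100]]}}

```text
clock: 26.75
tcp_pos: [0.569, -0.2895, 0.0434]
orientation: [-0.001, -0.168, 0.986, 0.001]
wrist_force: [-0.6, 0.7, -0.7]
finger_gap: 0.0518
grip_force: 0.0
```

Request:
{"method": "carry_out", "body": {"steps": [[[0, 0, 0], [0, 0, 0], 230], [[0, 0, 0], [0, 0, 0], 230], [[0, 0, 0], [0, 0, 0], 230], [[0, 0, 0], [0, 0, 0], 230], [[0, 0, 0], [0, 0, 0], 230], [[0, 0, 0], [0, 0, 0], 230], [[0, 0, 0], [0, 0, -4.5], 230], [[0, 0, 0], [0, 0, -9], 230]], "force": 50}}

```text
clock: 27.75
tcp_pos: [0.5696, -0.2898, 0.1355]
orientation: [-0.001, -0.169, 0.986, 0.001]
wrist_force: [0.5, -0.2, -0.9]
finger_gap: 0.0187
grip_force: 48.9
```

Run:
```python
from h import *
np.set_printoptions(precision=4,suppress=True)
T=(.5380,.0885,-12); s=env.get_state(); print(s['tcp_pos'],s['finger_gap'])
# tab: free room
x,y=loc(T,-12.25,30); x+=.002; print(x,y)
b=np.radians(199.5); D=np.array([x-.570,y+.2904]); print('cmd shift',D@[np.cos(b),np.sin(b)]*100,D@[np.sin(b),-np.cos(b)]*100)
```

```text
[ 0.5696 -0.2898  0.1355] 0.018692943313491448
0.5342550426155437 0.12039134623453171
cmd shift -10.343028915905137 39.916087910023265
```

Row 2 needs more room, because the divider face leaves only about 4 mm of slack. I'll set this bottle back down, already squared, and slide the divider back first.

Request:
{"method": "carry_out", "body": {"steps": [[[0, 0, 0], [0, 0, 4], 230], [[0, 0, 0], [0, 0, 8], 230], [[0, 0, 0], [0, 0, 8.9], 230], [[0, 0, 0], [0, 0, 8.9], 230], [[0, 0, 0], [0, 0, 9], 165], [[0, 0, 0], [0, 0, 9], 120], [[0, 0, 0], [0, 0, 4], 120], [[0, 0, 0], [0, 0, 0], 120]]}}

```text
clock: 28.75
tcp_pos: [0.5703, -0.2904, 0.1368]
orientation: [0.0, -0.169, 0.986, -0.0]
wrist_force: [0.2, -0.7, 0.4]
finger_gap: 0.045
grip_force: 0.0
```

Run:
```python
from h import *
np.set_printoptions(precision=4,suppress=True)
p,d,c=cam('top'); T=tray(p,d,c); print(T)
P=pts(d,c); z=P[...,2]; t=np.radians(T[2]); ax=np.array([-np.sin(t),np.cos(t)])
for lo,hi,h in((.044,.062,.051),(.033,.042,.038)):
    v,u=np.nonzero((z>lo)&(z<hi)); w=plane(np.c_[u,v],h,c)[:,:2]-np.array(T[:2]); X=w@[np.cos(t),np.sin(t)]; Y=w@ax
    k=(abs(X)<(15 if h>.05 else 45)*.001)&(abs(Y)<.045); print(h,k.sum(),np.percentile(Y[k],[0,5,25,50,75,95,100])*1000,X[k].mean()*1000)
x,y=loc(T,0,-14); x+=.002; print(x,y)
b=np.radians(199.5); D=np.array([x-.570,y+.2904]); print('cmd shift',D@[np.cos(b),np.sin(b)]*100,D@[np.sin(b),-np.cos(b)]*100)
```

```text
(0.5379345703125, 0.08875411987304688, -11.626426696777344, 211.18157958984375, 123.08965301513672)
0.051 35 [-22.3709 -20.9637 -17.3222 -13.4362  -9.879   -6.7074   2.0665] 0.421133265852347
0.038 50 [-22.5304 -19.0366   2.6008   4.0615   5.636    6.9263   7.1111] 0.8198941477377547
0.5371131543438746 0.07504136624979581
cmd shift -9.098632947533423 35.54580490470474
```

Request:
{"method": "carry_out", "body": {"steps": [[[0, 0, 31.5], [-9.1, 35.5, 0], 120], [[0, 0, 31.5], [-9.1, 35.5, 0], 120], [[0, 0, 31.5], [-9.1, 35.5, 0], 120], [[0, 0, 31.5], [-9.1, 35.5, 0], 120], [[0, 0, 31.5], [-9.1, 35.5, 0], 120], [[0, 0, 31.5], [-9.1, 35.5, 0], 120], [[0, 0, 31.5], [-9.1, 35.5, 3], 120], [[0, 0, 31.5], [-9.1, 35.5, 5], 120]]}}

```text
clock: 29.8
tcp_pos: [0.5374, 0.0761, 0.0848]
orientation: [0.0, 0.103, 0.995, -0.0]
wrist_force: [-1.3, -0.4, 0.5]
finger_gap: 0.0454
grip_force: 0.0
```

Request:
{"method": "carry_out", "body": {"steps": [[[0, 0, 0], [0, 0, 0], 120], [[0, 0, 0], [0, 0, 0], 120], [[0, 0, 0], [0, 0, 0], 120], [[0, 0, 0], [0, 0, 2], 120], [[0, 0, 0], [0, 0, 4.4], 120], [[0, 0, 0], [0, 0, 4.4], 120], [[0, 0, 0], [0, 0, 4.4], 120], [[0, 0, 0], [0, 0, 4.4], 120]]}}

```text
clock: 30.8
tcp_pos: [0.5386, 0.0747, 0.0425]
orientation: [0.001, 0.105, 0.995, 0.0]
wrist_force: [-0.8, -0.2, -0.4]
finger_gap: 0.0452
grip_force: 0.0
```

Run:
```python
from h import *
s=env.get_state(); print(s['wrist_force'])
go(.537,.075,.042,-11.9)
```

```text
[-0.79868191 -0.2405487  -0.36975683]
shift cm [ 0.17 -0.    0.05] turn z -0.1 (alt 179.9 ) from [0.5386 0.0747 0.0425] b0 168.0 j6 0.2 tilt [-0.002  0.    -1.   ]
```

Closing on the tab and drawing it back along the tray by about 4.5 cm.

Request:
{"method": "carry_out", "body": {"steps": [[[0, 0, 0], [0, 0, 0], 240], [[0, 0, 0], [0, 0, 0], 240], [[0, 0, 0], [0, 0, 0], 240], [[0, 0, 0], [0, 0, 0], 240], [[0, 0, 0], [0, -0.5, 0], 240], [[0, 0, 0], [0, -1, 0], 240], [[0, 0, 0], [0, -1.5, 0], 240], [[0, 0, 0], [0, -2, 0], 240]], "force": 20}}

```text
clock: 31.8
tcp_pos: [0.534, 0.0555, 0.0419]
orientation: [0.001, 0.104, 0.995, 0.001]
wrist_force: [-0.4, 1.5, 5.9]
finger_gap: 0.0152
grip_force: 24.9
```

Request:
{"method": "carry_out", "body": {"steps": [[[0, 0, 0], [0, -0.5, 0], 240], [[0, 0, 0], [0, -1, 0], 240], [[0, 0, 0], [0, -1.5, 0], 240], [[0, 0, 0], [0, -2, 0], 240], [[0, 0, 0], [0, -2.5, 0], 240], [[0, 0, 0], [0, -2.5, 0], 240], [[0, 0, 0], [0, -2.5, 0], 160], [[0, 0, 0], [0, -2.5, 0], 120]]}}

```text
clock: 32.8
tcp_pos: [0.5278, 0.0308, 0.0409]
orientation: [-0.0, 0.105, 0.995, -0.0]
wrist_force: [0.3, -0.1, -0.4]
finger_gap: 0.0451
grip_force: 0.0
```

```bash
cat >> h.py <<'E'
def div(p,d,c,T,R=90):
    P=pts(d,c); z=P[...,2]; t=np.radians(T[2]); o=[]
    for lo,hi,h,w_ in((.044,.062,.051,.015),(.033,.042,.038,.045)):
        v,u=np.nonzero((z>lo)&(z<hi)); w=plane(np.c_[u,v],h,c)[:,:2]-np.array(T[:2]); X=w@[np.cos(t),np.sin(t)]; Y=w@[-np.sin(t),np.cos(t)]
        k=(abs(X)<w_)&(Y>-R/1000)&(Y<.05); o.append(np.percentile(Y[k],[5,50,95])*1000 if k.any() else None)
    return o
E
python3 - <<'E'
from h import *
np.set_printoptions(precision=4,suppress=True)
s=env.get_state(); print(s['tcp_pos'],s['finger_gap'])
p,d,c=cam('side'); print(tray(p,d,c)); 
go(.570,-.2905,.08,19.5)
save('s4',cv2.resize(p[140:240,230:390],None,fx=5,fy=5,interpolation=cv2.INTER_CUBIC))
E
```

```text
[0.5278 0.0308 0.0409] 0.045103258696397856
(0.5395585327148438, 0.07158822631835937, -11.44415283203125, 250.98782348632812, 130.57127380371094)
shift cm [-10.81 -30.55  -3.91] turn z -31.5 (alt 148.5 ) from [0.5279 0.0308 0.0409] b0 168.0 j6 0.12 tilt [ 0.001 -0.    -1.   ]
```

View pics/s4.png

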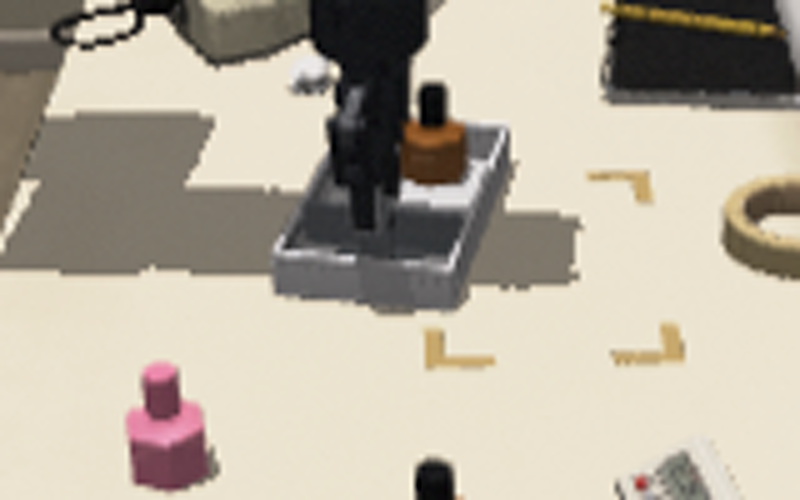

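The divider is now well back and the tray hasn't moved. Returning to bottle 2.

Request:
{"method": "carry_out", "body": {"steps": [[[0, 0, 0], [0, 0, -6], 120], [[0, 0, -31.5], [-10.8, -30.5, -7], 120], [[0, 0, -31.5], [-10.8, -30.5, -7], 120], [[0, 0, -31.5], [-10.8, -30.5, -7], 120], [[0, 0, -31.5], [-10.8, -30.5, -7], 120], [[0, 0, -31.5], [-10.8, -30.5, -7], 120], [[0, 0, -31.5], [-10.8, -30.5, -7], 120], [[0, 0, -31.5], [-10.8, -30.5, -7], 120]]}}

```text
clock: 33.85
tcp_pos: [0.5701, -0.2921, 0.1105]
orientation: [-0.0, -0.168, 0.986, 0.0]
wrist_force: [-0.3, 0.8, -0.9]
finger_gap: 0.0454
grip_force: 0.0
```

Request:
{"method": "carry_out", "body": {"steps": [[[0, 0, 0], [0, 0, 0], 120], [[0, 0, 0], [0, 0, 0], 120], [[0, 0, 0], [0, 0, 3], 120], [[0, 0, 0], [0, 0, 6.5], 120], [[0, 0, 0], [0, 0, 6.5], 120], [[0, 0, 0], [0, 0, 6.5], 120], [[0, 0, 0], [0, 0, 6.5], 120], [[0, 0, 0], [0, 0, 6.5], 120]]}}

```text
clock: 34.85
tcp_pos: [0.5711, -0.2905, 0.0478]
orientation: [0.001, -0.169, 0.986, -0.001]
wrist_force: [0.5, -0.4, 1.0]
finger_gap: 0.0452
grip_force: 0.0
```

Request:
{"method": "carry_out", "body": {"steps": [[[0, 0, 0], [0, 0, 0], 230], [[0, 0, 0], [0, 0, 0], 230], [[0, 0, 0], [0, 0, 0], 230], [[0, 0, 0], [0, 0, 0], 230], [[0, 0, 0], [0, 0, 0], 230], [[0, 0, 0], [0, 0, 0], 230], [[0, 0, 0], [0, 0, -4.5], 230], [[0, 0, 0], [0, 0, -9], 230]], "force": 50}}

```text
clock: 35.85
tcp_pos: [0.5693, -0.2893, 0.1356]
orientation: [-0.001, -0.169, 0.986, 0.001]
wrist_force: [-0.1, -1.1, -0.9]
finger_gap: 0.0184
grip_force: 49.1
```

Run:
```python
from h import *
np.set_printoptions(precision=4,suppress=True)
p,d,c=cam('top'); T=tray(p,d,c); print(T,div(p,d,c,T)); T=T[:2]+((T[2]),)
for k in caps(p,d,c): print(k)
x,y=loc(T,-12.25,30); x+=.002; print(x,y)
s=env.get_state(); print(s['tcp_pos'],s['finger_gap'])
go(x,y,.13,-12)
```

```text
(0.5380616455078125, 0.08872442626953125, -11.761642456054688, 211.1945037841797, 122.8717269897461) [array([-65.3652, -58.6736, -51.4378]), array([-42.393 , -39.9011, -37.5478])]
(array([235.8, 201.9]), np.int32(37), array([0.5624, 0.1603, 0.0708]), array([0.5626, 0.1601]))
(array([232.8, 216.1]), np.int32(40), array([0.5202, 0.1684, 0.0714]), array([0.52  , 0.1686]))
0.5341840662659864 0.12059159687277204
[ 0.5722 -0.2912  0.1433] 0.018051843396382397
shift cm [-10.15  40.09   1.15] turn z 31.5 (alt -148.5 ) from [ 0.5722 -0.2912  0.1433] b0 -160.5 j6 -0.94 tilt [-0.004 -0.005 -1.   ]
```

Request:
{"method": "carry_out", "body": {"steps": [[[0, 0, 31.5], [-10.3, 39.9, 0], 230], [[0, 0, 31.5], [-10.3, 39.9, 0], 230], [[0, 0, 31.5], [-10.3, 39.9, 0], 230], [[0, 0, 31.5], [-10.3, 39.9, 0], 230], [[0, 0, 31.5], [-10.3, 39.9, 0], 230], [[0, 0, 31.5], [-10.3, 39.9, 0], 230], [[0, 0, 31.5], [-10.3, 39.9, 3], 230], [[0, 0, 31.5], [-10.3, 39.9, 4], 230]]}}

```text
clock: 36.9
tcp_pos: [0.5319, 0.1231, 0.0939]
orientation: [-0.002, 0.102, 0.995, -0.0]
wrist_force: [-0.6, -0.4, -0.0]
finger_gap: 0.0182
grip_force: 49.3
```

Request:
{"method": "carry_out", "body": {"steps": [[[0, 0, 0], [0, 0, 0], 230], [[0, 0, 0], [0, 0, 0], 230], [[0, 0, 0], [0, 0, 0], 230], [[0, 0, 0], [0, 0, 0], 230], [[0, 0, 0], [0, 0, 0], 230], [[0, 0, 0], [0, 0, 0], 230], [[0, 0, 0], [0, 0, 0], 230], [[0, 0, 0], [0, 0, 0], 230]]}}

```text
clock: 37.9
tcp_pos: [0.5343, 0.1205, 0.0962]
orientation: [-0.0, 0.105, 0.995, -0.0]
wrist_force: [0.3, 0.6, -0.3]
finger_gap: 0.018
grip_force: 49.3
```

Run:
```python
from h import *
np.set_printoptions(precision=4,suppress=True)
p,d,c=cam('side'); m=amber(p); n,l,s,ce=cv2.connectedComponentsWithStats(m); P=pts(d,c)
for i in range(1,n):
    if s[i,4]>60: q=P[l==i]; print(ce[i].round(1),s[i,4],np.percentile(q,5,axis=0),np.percentile(q,95,axis=0))
s=env.get_state(); print(s['finger_gap'],s['grip_force'])
go(.5342,.1206,.051,-11.9)
p,d,c=cam('top');print(tray(p,d,c))
```

```text
[368.2 143.5] 90 [0.716  0.3616 0.0132] [0.8319 0.4117 0.0262]
[309.2 168.4] 359 [0.503  0.0983 0.0112] [0.5814 0.1513 0.0891]
[312.9 269.6] 245 [ 0.5427 -0.3983  0.0086] [ 0.5809 -0.3719  0.0417]
[387.9 319.6] 111 [ 0.712  -0.5682  0.0162] [ 0.7358 -0.5568  0.0583]
0.01831063956812966 49.31225001811981
shift cm [0.01 0.01 4.52] turn z -0.1 (alt 179.9 ) from [0.5343 0.1205 0.0962] b0 168.0 j6 0.28 tilt [ 0. -0. -1.]
(0.5332921752929688, 0.06488066101074219, -11.626670837402344, 174.68966674804688, 122.94268035888672)
```

Run:
```python
from h import *
p,d,c=cam('side'); print(tray(p,d,c)); 
p,d,c=cam('top'); T=tray(p,d,c); print(T); save('t5',cv2.resize(p[150:245,195:345],None,fx=5,fy=5,interpolation=cv2.INTER_CUBIC))
```

```text
(0.53885302734375, 0.06616312408447265, -11.648391723632812, 248.72579956054688, 130.5432891845703)
(0.5332634887695312, 0.06511724853515626, -11.626670837402344, 174.23768615722656, 123.09423065185547)
```

View pics/t5.png

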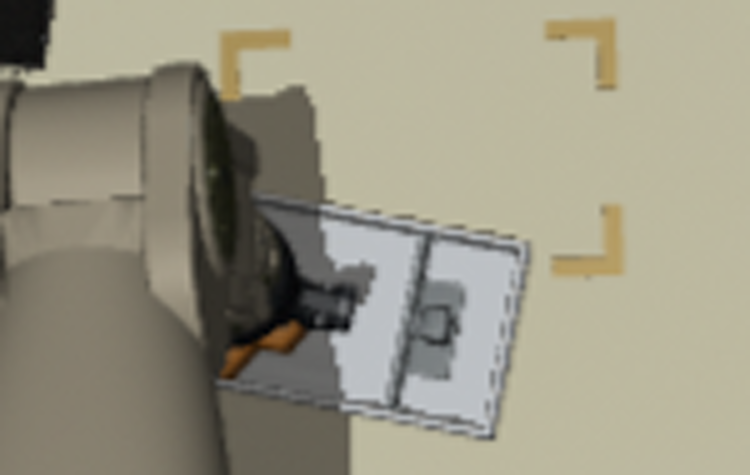

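Both views say the tray has shifted about 5 mm toward -y. I'll back off and check bottles A and B before lowering.

Request:
{"method": "carry_out", "body": {"steps": [[[0, 0, 0], [0, -6, -3], 230], [[0, 0, 0], [-5, -20, -4], 230], [[0, 0, 0], [-5, -20, -4], 230], [[0, 0, 0], [-5, -20, -4], 230], [[0, 0, 0], [-5, -20, -4], 230], [[0, 0, 0], [-5, -20, -4], 230], [[0, 0, 0], [-5, -20, -4], 230], [[0, 0, 0], [-5, -20, -4], 230]]}}

```text
clock: 39.1
tcp_pos: [0.5415, -0.0845, 0.1362]
orientation: [-0.0, 0.104, 0.995, 0.0]
wrist_force: [-0.2, -0.4, -1.4]
finger_gap: 0.0181
grip_force: 49.5
```

Run:
```python
from h import *
np.set_printoptions(precision=4,suppress=True)
p,d,c=cam('top'); T=tray(p,d,c); print(T,div(p,d,c,T))
K=[k for k in caps(p,d,c)]
for k in K: print(k)
m=amber(p); n,l,s,ce=cv2.connectedComponentsWithStats(m)
for i in range(1,n):
    if s[i,4]>40 and ce[i][0]<430: print('amb',ce[i].round(1),s[i,4],plane(ce[i],.04,c)[0],hexyaw(p,c,ce[i]))
for b in((-34.25,74.6),(9.75,74.6),(-12.25,36.5)): print(loc(T,*b))
print(env.get_state()['finger_gap'])
```

```text
(0.5427836303710938, 0.11076000213623047, -11.720550537109375, 153.95681762695312, 123.0584716796875) [array([26.6227, 37.8018, 45.687 ]), array([-68.4637,  32.3719,  47.8488])]
(array([453.1, 153.3]), np.int32(15), array([ 0.7011, -0.497 ,  0.0714]), array([ 0.6998, -0.4967]))
(array([413.6, 199.2]), np.int32(39), array([ 0.5624, -0.373 ,  0.0688]), array([ 0.5624, -0.3725]))
(array([237.8, 201.9]), np.int32(40), array([0.5619, 0.1533, 0.0729]), array([0.5621, 0.1535]))
(array([234.8, 216.4]), np.int32(40), array([0.5195, 0.1621, 0.0716]), array([0.5191, 0.1628]))
amb [410.8 201.4] 140 [ 0.5594 -0.3693  0.04  ] (np.float64(19.0154582437225), np.float64(0.045654096984886074), np.float64(0.05010484654948491))
amb [239.3 211. ] 294 [0.5383 0.1545 0.04  ] (np.float64(35.54196922419814), np.float64(0.0745841568712303), np.float64(0.0762529024517898))
(np.float64(0.5244018748684925), np.float64(0.19076208688808294))
(np.float64(0.5674844754403645), np.float64(0.18182399268604327))
(np.float64(0.5382035981294805), np.float64(0.14898742429187395))
0.018180668452672938
```

The bottles moved together with the tray (about 6 mm toward -y), so the pack is intact. Target corrected.

Request:
{"method": "carry_out", "body": {"steps": [[[0, 0, 0], [5, 19.3, 0], 230], [[0, 0, 0], [5, 19.3, 0], 230], [[0, 0, 0], [5, 19.3, 0], 230], [[0, 0, 0], [5, 19.3, 0], 230], [[0, 0, 0], [5, 19.3, 0], 230], [[0, 0, 0], [5, 19.3, 0], 230], [[0, 0, 0], [5, 19.3, 2], 230], [[0, 0, 0], [5, 19.3, 4], 230]]}}

```text
clock: 40.15
tcp_pos: [0.5336, 0.1117, 0.0961]
orientation: [0.001, 0.106, 0.994, -0.0]
wrist_force: [0.2, 0.0, -1.5]
finger_gap: 0.0182
grip_force: 49.6
```

Request:
{"method": "carry_out", "body": {"steps": [[[0, 0, 0], [0, 0, 0], 230], [[0, 0, 0], [0, 0, 2], 230], [[0, 0, 0], [0, 0, 4], 230], [[0, 0, 0], [0, 0, 4.5], 230], [[0, 0, 0], [0, 0, 4.5], 230], [[0, 0, 0], [0, 0, 4.5], 230], [[0, 0, 0], [0, 0, 4.5], 230], [[0, 0, 0], [0, 0, 4.5], 230]]}}

```text
clock: 41.15
tcp_pos: [0.5331, 0.1137, 0.0517]
orientation: [0.0, 0.105, 0.995, -0.0]
wrist_force: [0.0, -0.0, -1.6]
finger_gap: 0.0181
grip_force: 49.7
```

Request:
{"method": "carry_out", "body": {"steps": [[[0, 0, 0], [0, 0.2, 0], 230], [[0, 0, 0], [0, 0.3, 0], 230], [[0, 0, 0], [0, 0.4, 0], 230], [[0, 0, 0], [0, 0.5, 0], 230], [[0, 0, 0], [0, 0.6, 0], 230], [[0, 0, 0], [0, 0.7, 0], 230], [[0, 0, 0], [0, 0.7, 0], 230], [[0, 0, 0], [0, 0.7, 0], 230]]}}

```text
clock: 42.15
tcp_pos: [0.5344, 0.1204, 0.0513]
orientation: [0.0, 0.105, 0.995, -0.0]
wrist_force: [0.3, -0.6, -0.8]
finger_gap: 0.0183
grip_force: 49.6
```

Run:
```python
from h import *
s=env.get_state(); print(s['tcp_pos'],s['finger_gap'],s['wrist_force'])
p,d,c=cam('side'); print(tray(p,d,c)); save('s6',cv2.resize(p[140:240,230:390],None,fx=5,fy=5,interpolation=cv2.INTER_CUBIC))
go(.5349,.1209,.05,-12)
```

```text
[0.53439062 0.12041738 0.0512583 ] 0.018289741974234185 [ 0.33507749 -0.5610833  -0.76955867]
(0.53871240234375, 0.06550460815429687, -11.558372497558594, 250.0147705078125, 130.6575469970703)
shift cm [-0.04  0.06  0.13] turn z -0.0 (alt 180.0 ) from [0.5344 0.1204 0.0513] b0 168.0 j6 0.28 tilt [-0. -0. -1.]
```

View pics/s6.png

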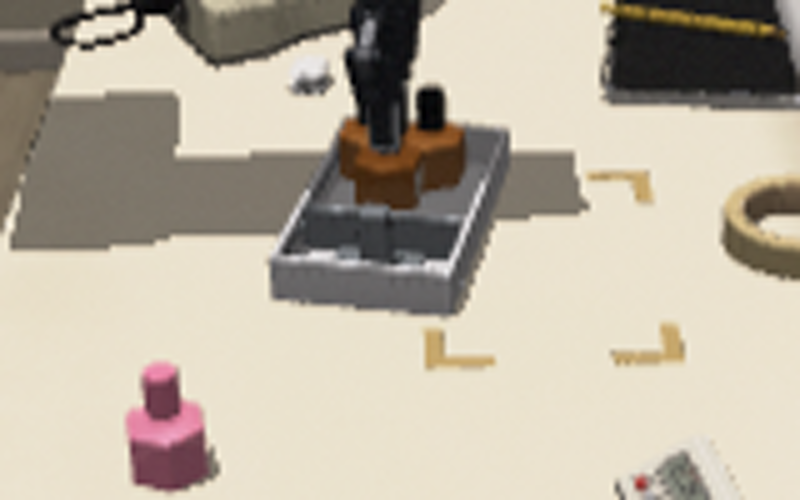

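Picture: C is nested behind A and B, upright. Pressing it in lightly, releasing, and going to bottle 3.

Request:
{"method": "carry_out", "body": {"steps": [[[0, 0, 0], [0, 0.1, 0], 230], [[0, 0, 0], [0, 0.15, 0.1], 230], [[0, 0, 0], [0, 0.15, 0.15], 230], [[0, 0, 0], [0, 0.1, 0.15], 230], [[0, 0, 0], [0, 0, 0.15], 172], [[0, 0, 0], [0, 0, 0.1], 168], [[0, 0, 0], [0, 0, -4], 168], [[0, 0, 0], [0, 0, -8], 168]]}}

```text
clock: 43.2
tcp_pos: [0.5338, 0.1208, 0.1315]
orientation: [-0.001, 0.104, 0.995, 0.0]
wrist_force: [0.2, -0.1, -0.5]
finger_gap: 0.029
grip_force: 0.0
```

Run:
```python
from h import *
b=np.radians(168); D=np.array([.5645-.5343,-.3728-.1202]); print('cmd shift',D@[np.cos(b),np.sin(b)]*100,D@[np.sin(b),-np.cos(b)]*100)
```

```text
cmd shift -13.204052111531627 -47.59478340990699
```

Request:
{"method": "carry_out", "body": {"steps": [[[0, 0, -0.7], [-13.2, -47.6, 0], 70], [[0, 0, -0.7], [-13.2, -47.6, 0], 70], [[0, 0, -0.7], [-13.2, -47.6, 0], 70], [[0, 0, -0.7], [-13.2, -47.6, 0], 70], [[0, 0, -0.7], [-13.2, -47.6, 0], 70], [[0, 0, -0.7], [-13.2, -47.6, 0], 70], [[0, 0, -0.7], [-13.2, -47.6, 0], 70], [[0, 0, -0.7], [-13.2, -47.6, 0], 70]]}}

```text
clock: 44.2
tcp_pos: [0.5645, -0.3746, 0.1309]
orientation: [0.0, 0.099, 0.995, 0.0]
wrist_force: [1.4, -0.1, 0.6]
finger_gap: 0.0623
grip_force: 0.0
```

Request:
{"method": "carry_out", "body": {"steps": [[[0, 0, 0], [0, 0, 0], 70], [[0, 0, 0], [0, 0, 0], 70], [[0, 0, 0], [0, 0, 0], 70], [[0, 0, 0], [0, 0, 0], 70], [[0, 0, 0], [0, 0, 0], 70], [[0, 0, 0], [0, 0, 0], 70], [[0, 0, 0], [0, 0, 0], 70], [[0, 0, 0], [0, 0, 0], 70]]}}

```text
clock: 45.2
tcp_pos: [0.5643, -0.3726, 0.1313]
orientation: [-0.0, 0.099, 0.995, -0.0]
wrist_force: [-0.7, 0.3, -0.8]
finger_gap: 0.0622
grip_force: 0.0
```

Run:
```python
from h import *
np.set_printoptions(precision=4,suppress=True)
p,d,c=cam('top'); T=tray(p,d,c); print(T,div(p,d,c,T))
for k in caps(p,d,c): print(k)
for b in((-34.25,74.6),(9.75,74.6),(-12.25,36.5)): print(loc(T,*b))
go(.5645,-.3728,.0085,-11.3)
save('t7',cv2.resize(p[175:245,215:315],None,fx=7,fy=7,interpolation=cv2.INTER_CUBIC))
```

```text
(0.537139404296875, 0.08295449829101563, -11.73126220703125, 210.68832397460938, 123.01199340820312) [array([-65.3415, -56.4165,  31.8423]), array([-42.5769,  22.2183,  47.0301])]
(array([237.9, 202.1]), np.int32(40), array([0.5619, 0.1533, 0.0717]), array([0.5618, 0.1535]))
(array([248.9, 211.9]), np.int32(39), array([0.5313, 0.1205, 0.0715]), array([0.5318, 0.1207]))
(array([234.8, 216.4]), np.int32(40), array([0.5197, 0.1625, 0.0729]), array([0.5189, 0.1626]))
(np.float64(0.5187726058178584), np.float64(0.16296001818577785))
(np.float64(0.5618535346251878), np.float64(0.1540138696794199))
(np.float64(0.532566518901245), np.float64(0.12118277603352495))
shift cm [-0.02 -0.01 12.28] turn z -0.0 (alt 180.0 ) from [ 0.5643 -0.3727  0.1313] b0 168.7 j6 -0.5 tilt [ 0. -0. -1.]
```

View pics/t7.png

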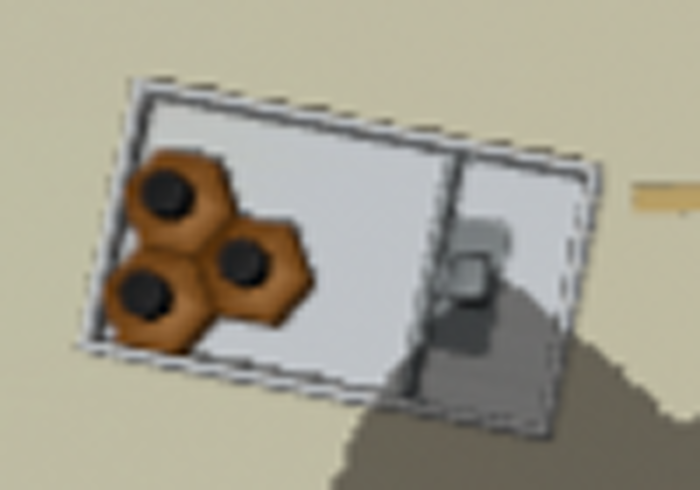

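Picture: A, B and C are tightly nested, and the divider is far back. Now bottle 3.

Request:
{"method": "carry_out", "body": {"steps": [[[0, 0, 0], [0, 0, 6], 70], [[0, 0, 0], [0, 0, 12.2], 70], [[0, 0, 0], [0, 0, 12.2], 70], [[0, 0, 0], [0, 0, 12.2], 70], [[0, 0, 0], [0, 0, 12.2], 90], [[0, 0, 0], [0, 0, 12.2], 140], [[0, 0, 0], [0, 0, 12.2], 160], [[0, 0, 0], [0, 0, 12.2], 160]], "force": 20}}

```text
clock: 46.25
tcp_pos: [0.5662, -0.3742, 0.0125]
orientation: [0.002, 0.099, 0.995, -0.002]
wrist_force: [-0.6, -0.6, 6.3]
finger_gap: 0.0437
grip_force: 22.0
```

Request:
{"method": "carry_out", "body": {"steps": [[[0, 0, 0], [0, 0, 0], 70], [[0, 0, 0], [0, 0, 0], 70], [[0, 0, 0], [0, 0, -5], 70], [[0, 0, -10], [0, 0, -5], 70], [[0, 0, -20], [0, 0, -5], 80], [[0, 0, -30], [0, 0, -5], 80], [[0, 0, -30], [0, 0, -3.7], 100], [[0, 0, -30], [0, 0, -3.7], 100]]}}

```text
clock: 47.25
tcp_pos: [0.5633, -0.3716, 0.0443]
orientation: [-0.001, -0.161, 0.987, 0.001]
wrist_force: [-1.2, 0.1, 0.1]
finger_gap: 0.0519
grip_force: 0.0
```

Request:
{"method": "carry_out", "body": {"steps": [[[0, 0, 0], [0, 0, 0], 230], [[0, 0, 0], [0, 0, 0], 230], [[0, 0, 0], [0, 0, 0], 230], [[0, 0, 0], [0, 0, 0], 230], [[0, 0, 0], [0, 0, 0], 230], [[0, 0, 0], [0, 0, 0], 230], [[0, 0, 0], [0, 0, -4.5], 230], [[0, 0, 0], [0, 0, -9], 230]], "force": 50}}

```text
clock: 48.25
tcp_pos: [0.5638, -0.3721, 0.1364]
orientation: [-0.001, -0.162, 0.987, 0.001]
wrist_force: [1.0, -0.2, -1.3]
finger_gap: 0.0185
grip_force: 48.9
```

Run:
```python
from h import *
np.set_printoptions(precision=4,suppress=True)
p,d,c=cam('top'); T=tray(p,d,c); print(T)
s=env.get_state(); print(s['tcp_pos'],s['finger_gap'])
b=np.radians(198.7); D=np.array([.5718-.5643,.083+.3727]); print('cmd shift',D@[np.cos(b),np.sin(b)]*100,D@[np.sin(b),-np.cos(b)]*100)
```

```text
(0.5371075439453125, 0.08303166961669922, -11.692276000976562, 210.5978240966797, 122.98621368408203)
[ 0.5664 -0.3743  0.1444] 0.018017900857548133
cmd shift -15.320741689298764 42.92391261394729
```

Request:
{"method": "carry_out", "body": {"steps": [[[0, 0, 30.4], [-15.3, 42.9, 0], 230], [[0, 0, 30.4], [-15.3, 42.9, 0], 230], [[0, 0, 30.4], [-15.3, 42.9, 0], 230], [[0, 0, 30.4], [-15.3, 42.9, 0], 230], [[0, 0, 30.4], [-15.3, 42.9, 0], 230], [[0, 0, 30.4], [-15.3, 42.9, 0], 230], [[0, 0, 30.4], [-15.3, 42.9, 0], 230], [[0, 0, 30.4], [-15.3, 42.9, 0], 230]]}}

```text
clock: 49.3
tcp_pos: [0.5713, 0.0863, 0.1363]
orientation: [-0.0, 0.1, 0.995, 0.0]
wrist_force: [-0.3, -0.6, -1.2]
finger_gap: 0.0181
grip_force: 49.3
```

Request:
{"method": "carry_out", "body": {"steps": [[[0, 0, 0], [0, 0, 0], 230], [[0, 0, 0], [0, 0, 2], 230], [[0, 0, 0], [0, 0, 4], 230], [[0, 0, 0], [0, 0, 4], 230], [[0, 0, 0], [0, 0, 4], 230], [[0, 0, 0], [0, 0, 4], 230], [[0, 0, 0], [0, 0, 4], 230], [[0, 0, 0], [0, 0, 4], 230]]}}

```text
clock: 50.3
tcp_pos: [0.5721, 0.0829, 0.0967]
orientation: [0.0, 0.102, 0.995, -0.0]
wrist_force: [-0.5, 0.5, -2.3]
finger_gap: 0.0183
grip_force: 49.3
```

Run:
```python
from h import *
np.set_printoptions(precision=4,suppress=True)
p,d,c=cam('side'); print(tray(p,d,c)) 
for k in caps(p,d,c): print(k)
m=amber(p); n,l,s,ce=cv2.connectedComponentsWithStats(m); P=pts(d,c)
for i in range(1,n):
    if s[i,4]>60: q=P[l==i]; print(ce[i].round(1),s[i,4],np.percentile(q,5,axis=0),np.percentile(q,95,axis=0))
print(env.get_state()['finger_gap']); go(.5718,.083,.051,-11.8)
```

```text
(0.5386790771484375, 0.06531935119628907, -11.648391723632812, 247.36012268066406, 130.5432891845703)
(array([305.5, 161.8]), np.int32(56), array([0.5267, 0.1212, 0.0698]), array([0.5277, 0.1329]))
(array([323.4, 169.4]), np.int32(13), array([0.589 , 0.0678, 0.0707]), array([0.5902, 0.0722]))
(array([313.6, 171. ]), np.int32(26), array([0.5583, 0.0666, 0.0664]), array([0.5571, 0.0697]))
(array([277.3, 257.2]), np.int32(16), array([ 0.4718, -0.3807,  0.0647]), array([ 0.4725, -0.3808]))
[368.2 143.5] 92 [0.7159 0.3622 0.0144] [0.8328 0.4094 0.0271]
[309.9 171.1] 309 [0.5027 0.0598 0.0119] [0.5877 0.1527 0.0907]
[387.9 319.6] 111 [ 0.7119 -0.5677  0.0162] [ 0.7359 -0.5559  0.0583]
0.018477312399556408
shift cm [0.03 0.01 4.55] turn z 0.1 (alt -179.9 ) from [0.572  0.0829 0.0965] b0 168.3 j6 0.21 tilt [-0. -0. -1.]
```

Request:
{"method": "carry_out", "body": {"steps": [[[0, 0, 0], [0, 0, 2], 230], [[0, 0, 0], [0, 0, 4], 230], [[0, 0, 0], [0, 0, 4.5], 230], [[0, 0, 0], [0, 0, 4.5], 230], [[0, 0, 0], [0, 0, 4.5], 230], [[0, 0, 0], [0, 0.4, 4.5], 230], [[0, 0, 0], [0, 0.7, 4.5], 230], [[0, 0, 0], [0, 0.9, 4.5], 230]]}}

```text
clock: 51.35
tcp_pos: [0.5738, 0.0919, 0.0514]
orientation: [0.0, 0.102, 0.995, -0.0]
wrist_force: [-0.0, -1.2, -0.5]
finger_gap: 0.0186
grip_force: 49.3
```

Request:
{"method": "carry_out", "body": {"steps": [[[0, 0, 0], [0, 0.4, 0], 230], [[0, 0, 0], [0, 0.8, 0], 230], [[0, 0, 0], [0, 1.1, 0], 230], [[0, 0, 0], [0, 1.4, 0], 230], [[0, 0, 0], [0, 1.6, 0], 230], [[0, 0, 0], [0, 1.7, 0], 230], [[0, 0, 0], [0, 1.7, 0], 230], [[0, 0, 0], [0, 1.7, 0], 230]]}}

```text
clock: 52.35
tcp_pos: [0.5772, 0.1083, 0.0513]
orientation: [0.0, 0.102, 0.995, 0.0]
wrist_force: [0.0, 0.5, -1.7]
finger_gap: 0.0185
grip_force: 49.3
```

Run:
```python
from h import *
s=env.get_state(); print(s['tcp_pos'],s['finger_gap'],s['wrist_force'])
p,d,c=cam('side'); print(tray(p,d,c)); go(.5767,.1116,.05,-11.8)
```

```text
[0.57716198 0.10826212 0.05126306] 0.01849418757867133 [ 0.02485063  0.48344917 -1.67695695]
(0.538293701171875, 0.06394686126708984, -11.648391723632812, 250.20423889160156, 130.34249877929688)
shift cm [0.11 0.32 0.13] turn z 0.1 (alt -179.9 ) from [0.5772 0.1083 0.0513] b0 168.3 j6 0.25 tilt [-0.  0. -1.]
```

No contact force; D is in its lane. Finishing the last 3 mm and releasing.

Request:
{"method": "carry_out", "body": {"steps": [[[0, 0, 0], [0.1, 0.1, 0], 230], [[0, 0, 0], [0.1, 0.25, 0], 230], [[0, 0, 0], [0.1, 0.4, 0], 230], [[0, 0, 0], [0.1, 0.4, 0.1], 230], [[0, 0, 0], [0.1, 0.4, 0.15], 230], [[0, 0, 0], [0.1, 0.4, 0.15], 230], [[0, 0, 0], [0.1, 0.4, 0.15], 230], [[0, 0, 0], [0.1, 0.4, 0.15], 230]]}}

```text
clock: 53.4
tcp_pos: [0.5775, 0.1118, 0.0504]
orientation: [0.001, 0.102, 0.995, -0.0]
wrist_force: [0.8, -4.7, 4.1]
finger_gap: 0.0185
grip_force: 49.8
```

Request:
{"method": "carry_out", "body": {"steps": [[[0, 0, 0], [0, -0.1, 0], 200], [[0, 0, 0], [0, -0.1, 0], 172], [[0, 0, 0], [0, -0.1, 0], 168], [[0, 0, 0], [0, -0.1, -4], 168], [[0, 0, 0], [0, -0.1, -8], 168], [[0, 0, 0], [0, -14, -9], 100], [[0, 0, 0], [0, -20, -9], 100], [[0, 0, 0], [0, -25, -9], 100]]}}

```text
clock: 54.4
tcp_pos: [0.5381, -0.0728, 0.1383]
orientation: [-0.0, 0.101, 0.995, 0.0]
wrist_force: [1.4, -0.6, 0.4]
finger_gap: 0.0515
grip_force: 0.0
```

Request:
{"method": "carry_out", "body": {"steps": [[[0, 0, 0], [0, 0, 0], 120], [[0, 0, 0], [0, 0, 0], 120], [[0, 0, 0], [0, 0, 0], 120], [[0, 0, 0], [0, 0, 0], 120], [[0, 0, 0], [0, 0, 0], 120], [[0, 0, 0], [0, 0, 0], 120], [[0, 0, 0], [0, 0, 0], 120], [[0, 0, 0], [0, 0, 0], 120]]}}

```text
clock: 55.4
tcp_pos: [0.5388, -0.072, 0.1383]
orientation: [0.0, 0.102, 0.995, -0.0]
wrist_force: [-1.1, 0.5, -0.0]
finger_gap: 0.0455
grip_force: 0.0
```

Run:
```python
from h import *
np.set_printoptions(precision=4,suppress=True)
p,d,c=cam('top'); T=tray(p,d,c); print(T,div(p,d,c,T))
for k in caps(p,d,c): print(k[0],k[2],k[3])
save('t8',cv2.resize(p[175:245,215:315],None,fx=7,fy=7,interpolation=cv2.INTER_CUBIC))
T=T[:2]+(-11.7,)
P=pts(d,c);t=np.radians(-11.7)
x,y=loc(T,0,-58.5); go(x+.002,y,.042,-11.8)
```

```text
(0.5445907592773438, 0.11910264587402344, -11.791938781738281, 136.98468017578125, 122.80472564697266) [array([-16.0734,  23.2213,  43.5353]), array([-18.7819,  14.8879,  44.0828])]
[453.1 153.4] [ 0.7004 -0.497   0.0704] [ 0.6999 -0.497 ]
[252.1 197.8] [0.5739 0.1111 0.0719] [0.5741 0.1111]
[237.8 202.1] [0.5616 0.1535 0.0716] [0.5618 0.1538]
[248.8 211.9] [0.5314 0.1203 0.0719] [0.5316 0.1208]
[234.7 216.4] [0.5185 0.1623 0.072 ] [0.5189 0.1628]
shift cm [ 3.11 13.02  9.63] turn z 0.1 (alt -179.9 ) from [ 0.5388 -0.072   0.1383] b0 168.3 j6 -0.08 tilt [-0. -0. -1.]
```

View pics/t8.png

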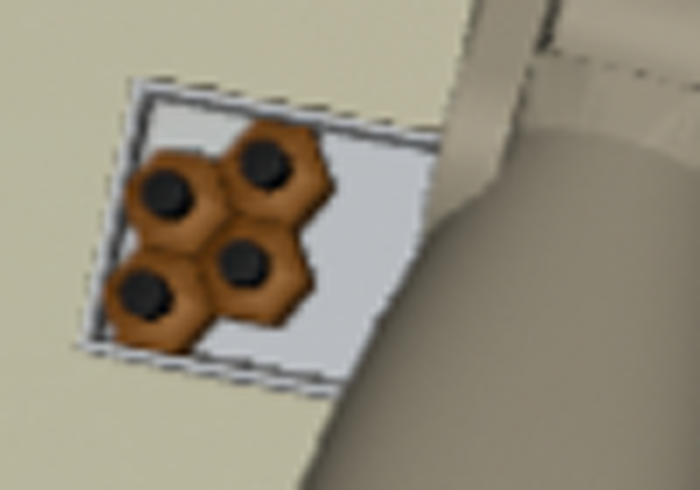

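All four are close-packed. Now gripping the divider tab.

Request:
{"method": "carry_out", "body": {"steps": [[[0, 0, 0], [3.1, 9.3, 0], 120], [[0, 0, 0], [3.1, 9.3, 4], 120], [[0, 0, 0], [3.1, 9.3, 4], 120], [[0, 0, 0], [3.1, 9.3, 4], 120], [[0, 0, 0], [3.1, 9.3, 6], 120], [[0, 0, 0], [3.1, 9.3, 9.6], 120], [[0, 0, 0], [3.1, 9.3, 9.6], 120], [[0, 0, 0], [3.1, 9.3, 9.6], 120]]}}

```text
clock: 56.45
tcp_pos: [0.5285, 0.0245, 0.0438]
orientation: [0.001, 0.103, 0.995, -0.0]
wrist_force: [-0.0, 0.4, 0.1]
finger_gap: 0.0454
grip_force: 0.0
```

Request:
{"method": "carry_out", "body": {"steps": [[[0, 0, 0], [0, 0, 0], 240], [[0, 0, 0], [0, 0, 0], 240], [[0, 0, 0], [0, 0, 0], 240], [[0, 0, 0], [0, 0, 0], 240], [[0, 0, 0], [0, 0.5, 0], 240], [[0, 0, 0], [0, 1.0, 0], 240], [[0, 0, 0], [0, 1.5, 0], 240], [[0, 0, 0], [0, 2, 0], 240]], "force": 20}}

```text
clock: 57.45
tcp_pos: [0.5326, 0.0447, 0.0438]
orientation: [0.001, 0.102, 0.995, -0.0]
wrist_force: [-0.8, -1.4, 6.5]
finger_gap: 0.0152
grip_force: 24.4
```

Request:
{"method": "carry_out", "body": {"steps": [[[0, 0, 0], [0, 0.5, 0], 240], [[0, 0, 0], [0, 1.0, 0], 240], [[0, 0, 0], [0, 1.5, 0], 240], [[0, 0, 0], [0, 1.9, 0], 240], [[0, 0, 0], [0, 2.2, 0], 240], [[0, 0, 0], [0, 2.4, 0], 240], [[0, 0, 0], [0, 2.4, 0], 240], [[0, 0, 0], [0, 2.4, 0], 240]]}}

```text
clock: 58.45
tcp_pos: [0.5375, 0.0685, 0.0437]
orientation: [0.001, 0.102, 0.995, -0.0]
wrist_force: [-1.1, -0.2, 6.7]
finger_gap: 0.015
grip_force: 24.3
```

Run:
```python
from h import *
s=env.get_state(); print(s['tcp_pos'],s['finger_gap'],s['wrist_force'])
T=(.5371,.083,-11.7); x,y=loc(T,0,-9.9);go(x+.002,y,.042,-11.8)
p,d,c=cam('side'); print(tray(p,d,c))
```

```text
[0.53748761 0.06849027 0.0437372 ] 0.014985287235644618 [-1.10629603 -0.22418903  6.66369261]
shift cm [0.14 0.46 0.17] turn z 0.1 (alt -179.9 ) from [0.5375 0.0685 0.0437] b0 168.3 j6 0.18 tilt [-0.003  0.    -1.   ]
(0.538324462890625, 0.06448280334472656, -10.984046936035156, 247.82815551757812, 131.0684814453125)
```

Request:
{"method": "carry_out", "body": {"steps": [[[0, 0, 0], [0, 0.15, 0], 240], [[0, 0, 0], [0, 0.3, 0], 240], [[0, 0, 0], [0, 0.4, 0], 240], [[0, 0, 0], [0, 0.5, 0], 240], [[0, 0, 0], [0, 0.6, 0], 240], [[0, 0, 0], [0, 0.6, 0], 240], [[0, 0, 0], [0, 0.6, 0], 240], [[0, 0, 0], [0, 0.6, 0], 240]]}}

```text
clock: 59.5
tcp_pos: [0.5383, 0.0725, 0.0437]
orientation: [0.001, 0.103, 0.995, -0.002]
wrist_force: [-1.0, -7.1, 6.9]
finger_gap: 0.0152
grip_force: 24.5
```

Run:
```python
from h import *
s=env.get_state(); print(s['tcp_pos'],s['wrist_force'])
p,d,c=cam('side'); print(tray(p,d,c))
for k in caps(p,d,c): print(k[2],k[3])
```

```text
[0.53832483 0.07249861 0.04373903] [-0.96168899 -7.12041208  6.89495869]
(0.5381703491210937, 0.06368855285644531, -10.984054565429688, 249.44630432128906, 131.0684814453125)
[0.5716598  0.1100812  0.06986326] [0.57091344 0.12308192]
[0.53858753 0.05575507 0.06975194] [0.53831621 0.06106774]
[ 0.4721952  -0.38150894  0.06371223] [ 0.47176887 -0.38008862]
[ 0.63224662 -0.46383823  0.06298512] [ 0.63285987 -0.4641032 ]
```

Contact with the bottles at about 7 N. Releasing, then moving to the robot side of the tray and checking from above.

Request:
{"method": "carry_out", "body": {"steps": [[[0, 0, 0], [0, -0.1, 0], 200], [[0, 0, 0], [0, -0.1, 0], 160], [[0, 0, 0], [0, -0.1, 0], 140], [[0, 0, 0], [0, -0.1, -5], 140], [[0, 0, 0], [0, -0.1, -10], 100], [[0, 0, 0], [9.5, 2.5, -10], 75], [[0, 0, 0], [9.5, 2.5, -10], 75], [[0, 0, 0], [9.5, 2.5, -10], 75]]}}

```text
clock: 60.55
tcp_pos: [0.4468, 0.1192, 0.1423]
orientation: [-0.001, 0.101, 0.995, -0.0]
wrist_force: [0.0, -0.5, -0.4]
finger_gap: 0.06
grip_force: 0.0
```

Request:
{"method": "carry_out", "body": {"steps": [[[0, 0, 0], [0, 0, 0], 75], [[0, 0, 0], [0, 0, 0], 75], [[0, 0, 0], [0, 0, 0], 75], [[0, 0, 0], [0, 0, 0], 75], [[0, 0, 0], [0, 0, 0], 75], [[0, 0, 0], [0, 0, 0], 75], [[0, 0, 0], [0, 0, 0], 75], [[0, 0, 0], [0, 0, 0], 75]]}}

```text
clock: 61.55
tcp_pos: [0.4495, 0.1181, 0.1423]
orientation: [0.0, 0.102, 0.995, -0.0]
wrist_force: [0.3, -0.6, 0.7]
finger_gap: 0.0602
grip_force: 0.0
```

Run:
```python
from h import *
np.set_printoptions(precision=4,suppress=True)
p,d,c=cam('top'); T=tray(p,d,c); print(T)
for k in caps(p,d,c): print(k[0],k[3])
p2,d2,c2=cam('side'); print(tray(p2,d2,c2))
save('t9',np.hstack([cv2.resize(p[150:245,205:335],(520,380),interpolation=cv2.INTER_CUBIC),cv2.resize(p2[150:220,285:335],(270,380),interpolation=cv2.INTER_CUBIC)]))
T=(.5371,.083,-11.7); x,y=loc(T,-82,15); go(x+.002,y,.01,-11.7)
```

```text
(0.5370343627929688, 0.08276576232910156, -11.692276000976562, 211.02816772460938, 123.02173614501953)
[453.1 153.5] [ 0.6991 -0.4964]
[251.9 197.7] [0.574  0.1115]
[237.8 202.1] [0.5617 0.1537]
[248.8 211.9] [0.5316 0.1208]
(0.5382472534179688, 0.06462449645996093, -11.648391723632812, 248.8956298828125, 129.97789001464844)
shift cm [-1.29 -0.12 13.23] turn z -0.0 (alt 180.0 ) from [0.4495 0.1181 0.1423] b0 168.3 j6 0.29 tilt [-0. -0. -1.]
```

View pics/t9.png

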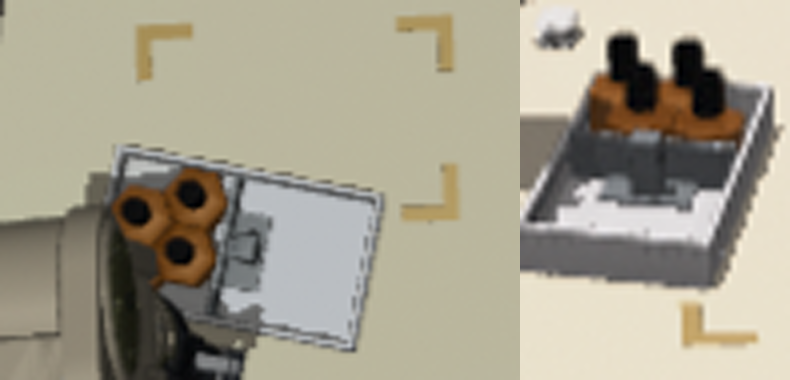

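The divider sits against the pack; caps and flats look good. Lowering on the robot side and pushing with two spread fingers along +x while turning the tray.

Request:
{"method": "carry_out", "body": {"steps": [[[0, 0, 0], [0, 0, 5], 75], [[0, 0, 0], [0, 0, 10], 75], [[0, 0, 0], [0, 0, 13.2], 75], [[0, 0, 0], [0, 0, 13.2], 75], [[0, 0, 0], [0, 0, 13.2], 75], [[0, 0, 0], [0, 0, 13.2], 75], [[0, 0, 0], [0, 0, 13.2], 75], [[0, 0, 0], [-1, 0.2, 13.2], 75]]}}

```text
clock: 62.65
tcp_pos: [0.4598, 0.1181, 0.0109]
orientation: [0.0, 0.102, 0.995, -0.0]
wrist_force: [-0.1, 0.2, 0.0]
finger_gap: 0.0603
grip_force: 0.0
```

Request:
{"method": "carry_out", "body": {"steps": [[[0, 0, 0], [-0.8, 0.2, 0], 75], [[0, 0, 0], [-1.4, 0.3, 0], 75], [[0, 0, -1], [-2, 0.4, 0], 75], [[0, 0, -2], [-2.6, 0.5, 0], 75], [[0, 0, -3], [-3.2, 0.7, 0], 75], [[0, 0, -4], [-3.8, 0.8, 0], 75], [[0, 0, -5], [-4.4, 0.9, 0], 75], [[0, 0, -6], [-5, 1, 0], 75]]}}

```text
clock: 63.65
tcp_pos: [0.5058, 0.1174, 0.0092]
orientation: [-0.005, 0.05, 0.999, -0.001]
wrist_force: [-11.2, -0.5, 8.3]
finger_gap: 0.0601
grip_force: 5.4
```

Run:
```python
from h import *
np.set_printoptions(precision=4,suppress=True)
p,d,c=cam('top'); print(tray(p,d,c))
for k in caps(p,d,c): print(k[0],k[3])
go(.57,.118,.01,.8); print(env.get_state()['wrist_force'])
```

```text
(0.5734815673828125, 0.08298744201660156, -11.347770690917969, 210.748779296875, 123.91329193115234)
[452.9 153.5] [ 0.6997 -0.4964]
[251.7 185.5] [0.6112 0.1121]
[261.9 224.7] [0.4932 0.0822]
shift cm [-6.23  0.68 -0.12] turn z -6.5 (alt 173.5 ) from [0.5073 0.1174 0.0093] b0 174.3 j6 0.17 tilt [ 0.007 -0.002 -1.   ]
[-5.7864 -0.4195  1.7017]
```

Request:
{"method": "carry_out", "body": {"steps": [[[0, 0, -1], [-0.6, 0.1, 0], 75], [[0, 0, -2], [-1.2, 0.1, 0], 75], [[0, 0, -3], [-1.8, 0.2, 0], 75], [[0, 0, -4], [-2.4, 0.2, 0], 75], [[0, 0, -5], [-3, 0.3, 0], 75], [[0, 0, -6], [-3.6, 0.3, 0], 75], [[0, 0, -6.5], [-4, 0.4, 0], 75], [[0, 0, -6.5], [-4, 0.4, 0], 75]]}}

```text
clock: 64.7
tcp_pos: [0.5476, 0.1173, 0.0091]
orientation: [-0.003, -0.007, 1.0, -0.0]
wrist_force: [-7.2, -1.0, 3.4]
finger_gap: 0.0602
grip_force: 3.3
```

Run:
```python
from h import *
np.set_printoptions(precision=4,suppress=True)
p,d,c=cam('top'); print(tray(p,d,c))
for k in caps(p,d,c): print(k[0],k[3])
go(.57,.118,.01,.8); print(env.get_state()['wrist_force'])
save('t10',cv2.resize(p[130:245,205:335],None,fx=5,fy=5,interpolation=cv2.INTER_CUBIC))
```

```text
(0.6194410400390625, 0.08435909271240234, -11.211769104003906, 211.08984375, 123.96993255615234)
[453.2 153.5] [ 0.6993 -0.4971]
[251.3 170.7] [0.6565 0.1133]
[262.9 208.8] [0.5405 0.0789]
shift cm [-2.23  0.04 -0.1 ] turn z -0.0 (alt 180.0 ) from [0.5477 0.1173 0.0091] b0 -179.2 j6 0.05 tilt [ 0.007 -0.001 -1.   ]
[-6.8768 -0.6598  3.2422]
```

View pics/t10.png

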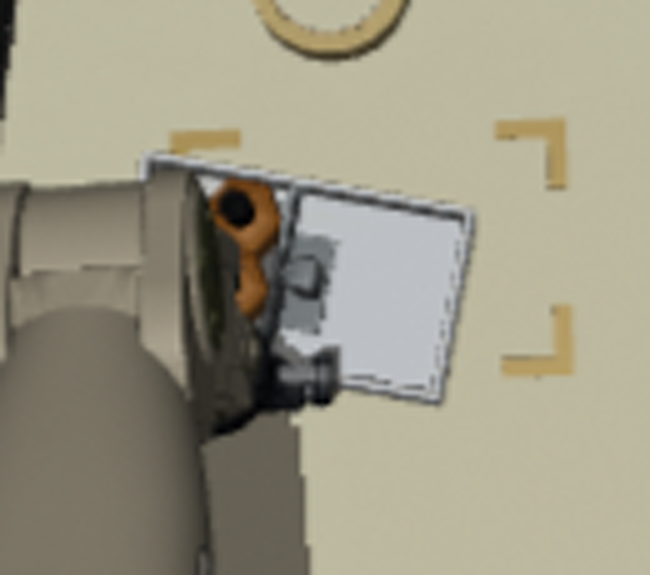

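The tray translated but kept its yaw, and something near bottle A's cap may be touching the gripper. I'll back off, then push with shut fingers near the tray's empty end, which gives the lever to turn it.

Request:
{"method": "carry_out", "body": {"steps": [[[0, 0, 0], [1.5, 0, 0], 75], [[0, 0, 0], [3.2, 0, 0], 75], [[0, 0, 0], [3.2, -3, 0], 150], [[0, 0, 0], [3.2, -6, 0], 255], [[0, 0, 0], [3.2, -9, 0], 255], [[0, 0, 0], [3.2, -9, 0], 255], [[0, 0, 0], [3.2, -9, 0], 255], [[0, 0, 0], [3.2, -9, 0], 255]]}}

```text
clock: 65.75
tcp_pos: [0.5201, 0.028, 0.0102]
orientation: [-0.0, -0.007, 1.0, 0.0]
wrist_force: [0.0, -0.2, -0.6]
finger_gap: -0.0001
grip_force: 0.0
```

Run:
```python
from h import *
np.set_printoptions(precision=4,suppress=True)
p,d,c=cam('top'); T=tray(p,d,c); print(T)
for k in caps(p,d,c): print(k[0],k[3])
x,y=loc(T,-75,-72); go(x+.002,y,.012,.8); print(env.get_state()['wrist_force'],env.get_state()['finger_gap'])
```

```text
(0.6197462158203125, 0.08423134613037109, -10.982818603515625, 210.84840393066406, 124.06259155273438)
[453.3 153.4] [ 0.6998 -0.4974]
[251.3 170.6] [0.6567 0.1135]
[237.3 175. ] [0.6439 0.1554]
[234.4 189.2] [0.6009 0.1642]
[291.3 219. ] [ 0.508  -0.0061]
shift cm [-1.43 -0.04 -0.18] turn z 0.1 (alt -179.9 ) from [0.5201 0.0281 0.0102] b0 -179.1 j6 -0.12 tilt [ 0.  0. -1.]
[-0.4353  0.3988 -0.7378] -0.00015452369775745416
```

Request:
{"method": "carry_out", "body": {"steps": [[[0, 0, 0], [-1, 0, 0], 255], [[0, 0, 0], [-1.6, 0, 0], 255], [[0, 0, 0], [-2.1, 0, 0], 255], [[0, 0, 0], [-2.6, 0, 0], 255], [[0, 0, 0], [-3.1, 0, 0], 255], [[0, 0, 0], [-3.6, 0, 0], 255], [[0, 0, 0], [-4, 0, 0], 255], [[0, 0, 0], [-4, 0, 0], 255]]}}

```text
clock: 66.8
tcp_pos: [0.5586, 0.0272, 0.0097]
orientation: [-0.002, -0.007, 1.0, -0.001]
wrist_force: [-4.9, -2.7, 2.2]
finger_gap: -0.0001
grip_force: 2.0
```

Run:
```python
from h import *
np.set_printoptions(precision=4,suppress=True)
p,d,c=cam('top'); T=tray(p,d,c); print(T)
for k in caps(p,d,c): print(k[0],k[3])
s=env.get_state(); print(s['tcp_pos'],s['wrist_force'])
```

```text
(0.743381103515625, 0.2877918090820312, 89.0468521118164, 53.58298110961914, 98.67670440673828)
[453.1 153.7] [ 0.699  -0.4968]
[234.8 172.4] [0.6523 0.1633]
[233.3 186.9] [0.6079 0.1677]
[291.7 205.9] [ 0.547  -0.0076]
[0.5586 0.0272 0.0096] [-3.8754 -2.4182  1.1578]
```

Request:
{"method": "carry_out", "body": {"steps": [[[0, 0, 0], [-0.5, 0, 0], 255], [[0, 0, 0], [-1, 0, 0], 255], [[0, 0, 0], [-1.5, 0, 0], 255], [[0, 0, 0], [-1.7, 0, 0], 255], [[0, 0, 0], [-1.7, 0, 0], 255], [[0, 0, 0], [1, 0, 0], 255], [[0, 0, 0], [4, 0, 0], 255], [[0, 0, 0], [6, 0, 0], 255]]}}

```text
clock: 67.85
tcp_pos: [0.5001, 0.0274, 0.0106]
orientation: [0.001, -0.007, 1.0, 0.0]
wrist_force: [0.2, 0.2, -0.6]
finger_gap: 0.0002
grip_force: 0.0
```

```bash
sed -i 's/\[1\]<.32))/[1]<.24))/' h.py
python3 - <<'E'
from h import *
np.set_printoptions(precision=4,suppress=True)
p,d,c=cam('top'); T=tray(p,d,c); print(T)
for k in caps(p,d,c): print(k[0],k[3])
s=env.get_state(); print(s['tcp_pos'],s['wrist_force'])
x,y=loc(T,0,130); print(x,y)
E
```

```text
(0.646910888671875, 0.09649266815185546, 0.06674478948116302, 123.21216583251953, 208.2025146484375)
[452.8 153.7] [ 0.699  -0.4961]
[245.2 163.8] [0.678 0.132]
[232.4 170.7] [0.6572 0.1703]
[245.  177.9] [0.6346 0.1325]
[232.1 185. ] [0.6136 0.171 ]
[0.4971 0.0277 0.0102] [-4.4367  0.5241  0.4935]
0.6467594495825766 0.22649257994491107
```

Yaw is now about 0°, tray at (.647,.097), pack intact. Next I'll go round to the stop end and push toward -y.

Request:
{"method": "carry_out", "body": {"steps": [[[0, 0, 0], [0, 0, -5], 165], [[0, 0, 0], [0, 0, -11], 165], [[0, 0, -20], [-5, 7, -11], 165], [[0, 0, -40], [-10, 14, -11], 165], [[0, 0, -60], [-14.8, 20.8, -11], 165], [[0, 0, -60], [-14.8, 20.8, -11], 165], [[0, 0, -60], [-14.8, 20.8, -11], 165], [[0, 0, -60], [-14.8, 20.8, -11], 165]]}}

```text
clock: 68.9
tcp_pos: [0.6469, 0.2393, 0.1198]
orientation: [0.001, -0.509, 0.861, 0.0]
wrist_force: [-0.0, -0.6, 0.2]
finger_gap: 0.0303
grip_force: 0.0
```

Request:
{"method": "carry_out", "body": {"steps": [[[0, 0, -30], [0, 0, 0], 165], [[0, 0, -30], [0, 0, 0], 165], [[0, 0, -30], [0, 0, 0], 165], [[0, 0, -30], [0, 0, 0], 165], [[0, 0, -30], [0, 0, 0], 165], [[0, 0, -30], [0, 0, 0], 165], [[0, 0, -30], [0, 0, 0], 165], [[0, 0, -30], [0, 0, 0], 165]]}}

```text
clock: 69.9
tcp_pos: [0.6453, 0.237, 0.1203]
orientation: [-0.0, 0.712, -0.702, 0.0]
wrist_force: [0.1, 1.2, 0.2]
finger_gap: 0.0304
grip_force: 0.0
```

Run:
```python
from h import *
np.set_printoptions(precision=4,suppress=True)
p,d,c=cam('top'); print(tray(p,d,c))
p,d,c=cam('side'); print(tray(p,d,c)); print([k[3] for k in caps(p,d,c)])
go(.648,.235,.015,-90)
```

```text
(0.646000732421875, 0.09649160003662109, 0.06674478948116302, 125.03247833251953, 208.2025146484375)
(0.6890975341796876, 0.11639509582519532, -1.3824310302734375, 331.1700744628906, 203.66275024414062)
[array([0.6794, 0.124 ]), array([ 0.4723, -0.3805])]
shift cm [ 0.2  -0.27 10.53] turn z 0.8 (alt -179.2 ) from [0.6453 0.237  0.1203] b0 -89.2 j6 -1.35 tilt [ 0. -0. -1.]
```

Request:
{"method": "carry_out", "body": {"steps": [[[0, 0, 0], [0, -0.3, 5], 165], [[0, 0, 0], [0, -0.3, 10.4], 165], [[0, 0, 0], [0, -0.3, 10.4], 165], [[0, 0, 0], [0, -0.3, 10.4], 165], [[0, 0, 0], [0.8, -0.3, 10.4], 165], [[0, 0, 0], [1.6, -0.3, 10.4], 165], [[0, 0, 0], [2.2, -0.3, 10.4], 165], [[0, 0, 0], [2.7, -0.3, 10.4], 165]]}}

```text
clock: 71.0
tcp_pos: [0.649, 0.2111, 0.0172]
orientation: [-0.002, 0.712, -0.702, -0.001]
wrist_force: [-1.8, 7.3, 2.1]
finger_gap: 0.0297
grip_force: 3.8
```

Request:
{"method": "carry_out", "body": {"steps": [[[0, 0, 0], [0.5, 0, 0], 165], [[0, 0, 0], [1, 0, 0], 165], [[0, 0, 0], [1.5, 0, 0], 165], [[0, 0, 0], [2, 0, 0], 165], [[0, 0, 0], [2.5, 0, 0], 165], [[0, 0, 0], [3, 0, 0], 165], [[0, 0, 0], [3.3, 0, 0], 165], [[0, 0, 0], [3.3, 0, 0], 165]]}}

```text
clock: 72.0
tcp_pos: [0.6496, 0.1788, 0.0172]
orientation: [-0.002, 0.712, -0.702, -0.001]
wrist_force: [-0.0, 6.4, 1.9]
finger_gap: 0.0303
grip_force: 2.9
```

Run:
```python
from h import *
np.set_printoptions(precision=4,suppress=True)
p,d,c=cam('top'); print(tray(p,d,c)); print([k[3] for k in caps(p,d,c)])
s=env.get_state(); print(s['tcp_pos'],s['wrist_force'])
```

```text
(0.6494125366210938, 0.06716801452636718, 0.9251598119735718, 125.32618713378906, 217.2703399658203)
[array([ 0.6987, -0.4966]), array([0.6802, 0.0994]), array([0.6589, 0.138 ]), array([0.6366, 0.0987]), array([0.6145, 0.1716]), array([0.6152, 0.1373])]
[0.6496 0.1788 0.0172] [-0.4861  5.1886  2.9834]
```

Request:
{"method": "carry_out", "body": {"steps": [[[0, 0, 0], [0.5, 0, 0], 165], [[0, 0, 0], [1, 0, 0], 165], [[0, 0, 0], [1.5, 0, 0], 165], [[0, 0, 0], [2, 0, 0], 165], [[0, 0, 0], [2.4, 0, 0], 165], [[0, 0, 0], [2.5, 0, 0], 165], [[0, 0, 0], [2.5, 0, 0], 165], [[0, 0, 0], [0, 0, 0], 165]]}}

```text
clock: 73.05
tcp_pos: [0.6494, 0.1764, 0.0166]
orientation: [0.0, 0.711, -0.703, 0.0]
wrist_force: [-0.4, 0.2, 0.2]
finger_gap: 0.0302
grip_force: 0.0
```

Request:
{"method": "carry_out", "body": {"steps": [[[0, 0, 0], [-2, 0, -5], 165], [[0, 0, 0], [-5, 0, -12], 165], [[0, 0, 0], [-10, 10, -12], 165], [[0, 0, 0], [-10, 14, -12], 165], [[0, 0, 0], [-10, 14, -12], 165], [[0, 0, 0], [-10, 14, -12], 165], [[0, 0, 0], [-10, 14, -12], 165], [[0, 0, 0], [-10, 14, -12], 165]]}}

```text
clock: 74.05
tcp_pos: [0.5089, 0.2749, 0.136]
orientation: [-0.0, 0.712, -0.703, 0.0]
wrist_force: [0.5, -0.2, 0.3]
finger_gap: 0.0303
grip_force: 0.0
```

Run:
```python
from h import *
np.set_printoptions(precision=4,suppress=True)
p,d,c=cam('top'); T=tray(p,d,c); print(T); print([k[3] for k in caps(p,d,c)]); print(div(p,d,c,T,40))
h=cv2.cvtColor(p,cv2.COLOR_RGB2HSV); m=((h[...,1]>95)&(h[...,2]>150)&(h[...,0]>12)&(h[...,0]<28)).astype(np.uint8); m[:150]=0;m[215:]=0;m[:,:230]=0;m[:,330:]=0
n,l,s,ce=cv2.connectedComponentsWithStats(m); 
for i in range(1,n):
    if s[i,4]>10: r=plane(np.argwhere(l==i)[:,::-1],0,c)[:,:2]; print('tape',r.min(0),r.max(0))
p2,d2,c2=cam('side')
save('t11',np.hstack([cv2.resize(p[140:220,225:335],(440,320),interpolation=cv2.INTER_CUBIC),cv2.resize(p2[150:230,285:375],(360,320),interpolation=cv2.INTER_CUBIC)]))
```

```text
(0.649916748046875, 0.038992774963378905, 1.062656283378601, 125.29740905761719, 209.65663146972656)
[array([ 0.7004, -0.4973]), array([0.6807, 0.075 ]), array([0.6587, 0.1134]), array([0.6369, 0.0747]), array([0.6159, 0.1127])]
[array([-16.4834, -10.1331,  39.1493]), array([ 6.1381, 23.7856, 48.9125])]
tape [ 0.6821 -0.0851] [ 0.7211 -0.0691]
tape [0.6764 0.1533] [0.7152 0.1628]
tape [ 0.5608 -0.0865] [ 0.6021 -0.0481]
tape [0.5578 0.1183] [0.5965 0.1593]
```

View pics/t11.png

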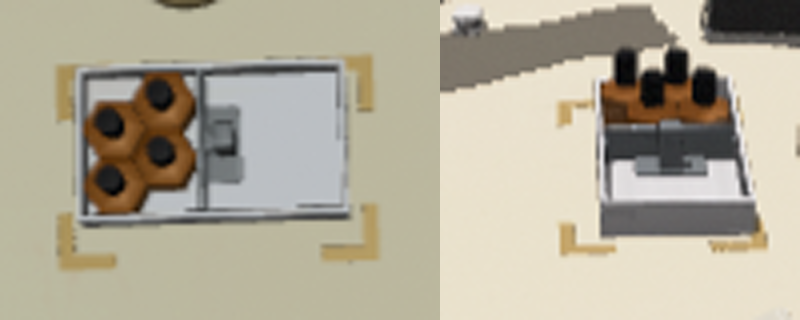

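Tray centre is (.650,.039) against the marks' centre (.640,.038): 10 mm too far in x. One small nudge back from the far side.

Request:
{"method": "carry_out", "body": {"steps": [[[0, 0, 0], [21.6, -23.6, 0], 255], [[0, 0, 0], [21.6, -23.6, 0], 255], [[0, 0, 0], [21.6, -23.6, 0], 255], [[0, 0, 0], [21.6, -23.6, 0], 255], [[0, 0, 0], [21.6, -23.6, 0], 255], [[0, 0, 0], [21.6, -23.6, 0], 255], [[0, 0, 0], [21.6, -23.6, 0], 255], [[0, 0, 0], [21.6, -23.6, 0], 255]]}}

```text
clock: 75.15
tcp_pos: [0.7458, 0.0634, 0.1363]
orientation: [0.0, 0.712, -0.702, -0.0]
wrist_force: [0.4, -0.0, 0.6]
finger_gap: -0.0
grip_force: 0.0
```

Request:
{"method": "carry_out", "body": {"steps": [[[0, 0, 0], [0, 0, 0], 255], [[0, 0, 0], [0, 0, 0], 255], [[0, 0, 0], [0, 0, 4], 255], [[0, 0, 0], [0, 0, 8], 255], [[0, 0, 0], [0, 0, 11.8], 255], [[0, 0, 0], [0, 0, 11.8], 255], [[0, 0, 0], [0, 0, 11.8], 255], [[0, 0, 0], [0, 0, 11.8], 255]]}}

```text
clock: 76.15
tcp_pos: [0.7485, 0.0625, 0.0212]
orientation: [-0.001, 0.712, -0.702, 0.002]
wrist_force: [-0.1, 0.4, 0.7]
finger_gap: 0.0004
grip_force: 0.0
```

Run:
```python
from h import *
s=env.get_state(); print(s['wrist_force'])
go(.7175,.062,.018,-90)
```

```text
[-0.0860861   0.42985114  0.70941255]
shift cm [0.   3.1  0.31] turn z 0.8 (alt -179.2 ) from [0.7485 0.0625 0.0212] b0 -89.2 j6 -1.61 tilt [ 0.    -0.004 -1.   ]
```

Request:
{"method": "carry_out", "body": {"steps": [[[0, 0, 0], [0, 0.7, 0.2], 255], [[0, 0, 0], [0, 1.3, 0.2], 255], [[0, 0, 0], [0, 1.8, 0.2], 255], [[0, 0, 0], [0, 2.2, 0.2], 255], [[0, 0, 0], [0, 2.6, 0.2], 255], [[0, 0, 0], [0, 2.9, 0.2], 255], [[0, 0, 0], [0, 2.9, 0.2], 255], [[0, 0, 0], [0, 2.9, 0.2], 255]]}}

```text
clock: 77.15
tcp_pos: [0.7221, 0.062, 0.0197]
orientation: [-0.004, 0.712, -0.702, 0.003]
wrist_force: [8.7, 0.7, 5.6]
finger_gap: 0.0002
grip_force: 0.9
```

Run:
```python
from h import *
np.set_printoptions(precision=4,suppress=True)
s=env.get_state(); print(s['tcp_pos'],s['wrist_force'])
p,d,c=cam('top'); print(tray(p,d,c)); print([k[3] for k in caps(p,d,c)])
```

```text
[0.7221 0.062  0.0197] [8.6919 0.7163 5.6051]
(0.6487630004882813, -0.002231414794921875, 89.20830535888672, 126.96549224853516, 131.78372192382812)
[array([ 0.699 , -0.4972]), array([0.6924, 0.052 ])]
```

Request:
{"method": "carry_out", "body": {"steps": [[[0, 0, 0], [0, 0.3, 0], 255], [[0, 0, 0], [0, 0.5, 0], 255], [[0, 0, 0], [0, 0.7, 0], 255], [[0, 0, 0], [0, 0.7, 0], 255], [[0, 0, 0], [0, -1.5, 0], 255], [[0, 0, 0], [0, -2, -5], 255], [[0, 0, 0], [0, -2, -11], 255], [[0, 0, 0], [-8, -1, -11], 255]]}}

```text
clock: 78.2
tcp_pos: [0.7336, 0.1203, 0.1334]
orientation: [-0.004, 0.709, -0.705, 0.004]
wrist_force: [0.3, 1.5, -0.0]
finger_gap: 0.0003
grip_force: 0.0
```

Request:
{"method": "carry_out", "body": {"steps": [[[0, 0, 0], [-16, 10, 0], 255], [[0, 0, 0], [-16, 20, 0], 255], [[0, 0, 0], [-16, 20, 0], 255], [[0, 0, 0], [-16, 20, 0], 255], [[0, 0, 0], [-16, 20, 0], 255], [[0, 0, 0], [-16, 20, 0], 255], [[0, 0, 0], [-16, 20, 0], 255], [[0, 0, 0], [-16, 20, 0], 255]]}}

```text
clock: 79.2
tcp_pos: [0.5283, 0.2805, 0.126]
orientation: [-0.0, 0.711, -0.703, 0.0]
wrist_force: [-0.4, 0.2, 0.2]
finger_gap: -0.0
grip_force: 0.0
```

Run:
```python
from h import *
np.set_printoptions(precision=4,suppress=True)
p,d,c=cam('top'); T=tray(p,d,c); print(T); K=[k[3] for k in caps(p,d,c)]; print(K)
K=np.array([k for k in K if k[1]>0]); print(np.linalg.norm(K[:,None]-K[None],axis=-1)*1000)
print(env.get_state()['tcp_pos'])
p2,d2,c2=cam('side')
save('t12',np.hstack([cv2.resize(p[140:220,225:335],(440,320),interpolation=cv2.INTER_CUBIC),cv2.resize(p2[150:230,285:375],(360,320),interpolation=cv2.INTER_CUBIC)]))
```

```text
(0.6378984375, 0.03818280792236328, 2.1680049896240234, 125.75067901611328, 209.63641357421875)
[array([ 0.6991, -0.4968]), array([0.6718, 0.0754]), array([0.6462, 0.1127]), array([0.624 , 0.0726]), array([0.6018, 0.1107])]
[[ 0.     45.1914 47.7994 78.3237]
 [45.1914  0.     45.778  44.3868]
 [47.7994 45.778   0.     44.1032]
 [78.3237 44.3868 44.1032  0.    ]]
[0.5281 0.2805 0.126 ]
```

View pics/t12.png

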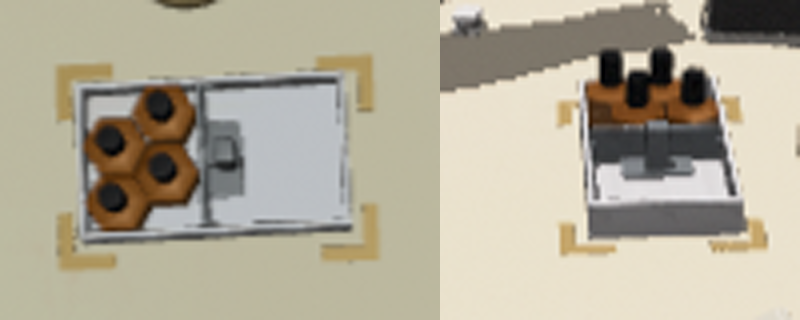

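The tray is square in the marks. In that last push bottle D slid toward the wall (C–D about 47.8 mm). I'll squeeze caps C and D together from outside, limited by position, to about a 64 mm gap.

Request:
{"method": "carry_out", "body": {"steps": [[[0, 0, -1.4], [20.8, -11.9, 0], 0], [[0, 0, -1.4], [20.8, -11.9, 0], 0], [[0, 0, -1.4], [20.8, -11.9, 0], 0], [[0, 0, -1.4], [20.8, -11.9, 0], 0], [[0, 0, -1.4], [20.8, -11.9, 0], 0], [[0, 0, -1.4], [20.8, -11.9, 0], 0], [[0, 0, -1.4], [20.8, -11.9, 0], 0], [[0, 0, -1.4], [20.8, -11.9, 0], 0]]}}

```text
clock: 80.3
tcp_pos: [0.6482, 0.0764, 0.1264]
orientation: [0.0, 0.721, -0.693, -0.0]
wrist_force: [0.1, -0.4, 0.2]
finger_gap: 0.0853
grip_force: 0.0
```

Request:
{"method": "carry_out", "body": {"steps": [[[0, 0, 0], [0, 0, 0], 0], [[0, 0, 0], [0, 0, 0], 0], [[0, 0, 0], [0, 0, 0], 0], [[0, 0, 0], [0, 0, 0], 0], [[0, 0, 0], [0, 0, 0], 0], [[0, 0, 0], [0, 0, 0], 0], [[0, 0, 0], [0, 0, 0], 0], [[0, 0, 0], [0, 0, 0], 0]]}}

```text
clock: 81.3
tcp_pos: [0.6488, 0.075, 0.1263]
orientation: [0.0, 0.72, -0.694, 0.0]
wrist_force: [-0.7, 0.4, -0.4]
finger_gap: 0.0856
grip_force: 0.0
```

Run:
```python
from h import *
go(.6497,.0746,.048,-87.8); print(env.get_state()['finger_gap'])
p,d,c=cam('side'); print([k[3] for k in caps(p,d,c)])
```

```text
shift cm [ 0.04 -0.09  7.83] turn z -0.0 (alt 180.0 ) from [0.6488 0.075  0.1263] b0 -87.8 j6 -1.62 tilt [ 0. -0. -1.]
0.08564299137468456
[array([0.60253994, 0.10212838]), array([0.64778665, 0.1065583 ]), array([0.67290006, 0.06827146]), array([0.62615562, 0.06642977]), array([ 0.47219601, -0.37970308])]
```

Request:
{"method": "carry_out", "body": {"steps": [[[0, 0, 0], [0, -0.1, 4], 0], [[0, 0, 0], [0, -0.1, 7.8], 0], [[0, 0, 0], [0, -0.1, 7.8], 0], [[0, 0, 0], [0, -0.1, 7.8], 0], [[0, 0, 0], [0, -0.1, 7.8], 25], [[0, 0, 0], [0, -0.1, 7.8], 45], [[0, 0, 0], [0, -0.1, 7.8], 52], [[0, 0, 0], [0, -0.1, 7.8], 56]], "force": 20}}

```text
clock: 82.35
tcp_pos: [0.65, 0.0751, 0.0487]
orientation: [-0.0, 0.72, -0.693, 0.0]
wrist_force: [0.2, 0.2, -0.1]
finger_gap: 0.0668
grip_force: 0.6
```

Request:
{"method": "carry_out", "body": {"steps": [[[0, 0, 0], [0, 0, 0], 58], [[0, 0, 0], [0, 0, 0], 60], [[0, 0, 0], [0, 0, 0], 62], [[0, 0, 0], [0, 0, 0], 62], [[0, 0, 0], [0, 0, 0], 62], [[0, 0, 0], [0, 0, 0], 40], [[0, 0, 0], [0, 0, 0], 10], [[0, 0, 0], [0, 0, 0], 0]]}}

```text
clock: 83.35
tcp_pos: [0.6496, 0.0751, 0.0481]
orientation: [0.0, 0.72, -0.693, -0.0]
wrist_force: [-0.3, 0.4, 0.3]
finger_gap: 0.0857
grip_force: 0.0
```

Request:
{"method": "carry_out", "body": {"steps": [[[0, 0, 0], [0, 0, -5], 0], [[0, 0, 0], [0, 0, -8], 0], [[0, 0, 0], [-10, 6, -8], 100], [[0, 0, 0], [-20, 12, -8], 100], [[0, 0, 0], [-20, 12, -8], 100], [[0, 0, 0], [-20, 12, -8], 100], [[0, 0, 0], [-20, 12, -8], 100], [[0, 0, 0], [-20, 12, -8], 100]]}}

```text
clock: 84.35
tcp_pos: [0.5225, 0.2703, 0.1284]
orientation: [-0.0, 0.721, -0.693, 0.0]
wrist_force: [0.2, -0.0, 0.2]
finger_gap: 0.0522
grip_force: 0.0
```

Run:
```python
from h import *
np.set_printoptions(precision=4,suppress=True)
for n in('top','side'):
    p,d,c=cam(n); T=tray(p,d,c); K=np.array([k[3] for k in caps(p,d,c) if k[3][1]>0]); print(n,T); print(K); print(np.linalg.norm(K[:,None]-K[None],axis=-1)*1000)
    if n=='top':
        P=pts(d,c); z=P[...,2]; t=np.radians(T[2]); v,u=np.nonzero((z>.033)&(z<.042)); w=plane(np.c_[u,v],.038,c)[:,:2]-np.array(T[:2]); X=w@[np.cos(t),np.sin(t)]; Y=w@[-np.sin(t),np.cos(t)]
        k=(X<-.03)&(X>-.05)&(Y>-.04)&(Y<.018); print('plate y',np.percentile(Y[k],[5,50,95]),k.sum()); 
        print('caps tray frame',np.c_[(K-T[:2])@[np.cos(t),np.sin(t)],(K-T[:2])@[-np.sin(t),np.cos(t)]]*1000)
        save('t13',cv2.resize(p[155:205,225:325],None,fx=8,fy=8,interpolation=cv2.INTER_CUBIC))
```

```text
top (0.638142578125, 0.03819204711914063, 2.1680049896240234, 125.26229858398438, 209.63641357421875)
[[0.6716 0.0753]
 [0.6467 0.1123]
 [0.6244 0.0729]
 [0.6019 0.1112]]
[[ 0.     44.6581 47.3353 78.4421]
 [44.6581  0.     45.2849 44.7956]
 [47.3353 45.2849  0.     44.3851]
 [78.4421 44.7956 44.3851  0.    ]]
plate y [0.0056 0.0085 0.0091] 11
caps tray frame [[ 34.8709  35.8006]
 [ 11.3574  73.7673]
 [-12.4613  35.2525]
 [-33.4341  74.37  ]]
side (0.6411385498046875, 0.019039047241210937, 2.076535224914551, 123.4303207397461, 245.87078857421875)
[[0.6045 0.1037]
 [0.6475 0.1034]
 [0.6731 0.0695]
 [0.6262 0.066 ]]
[[ 0.     43.0534 76.6504 43.4812]
 [43.0534  0.     42.3987 42.9491]
 [76.6504 42.3987  0.     46.9791]
 [43.4812 42.9491 46.9791  0.    ]]
```

View pics/t13.png

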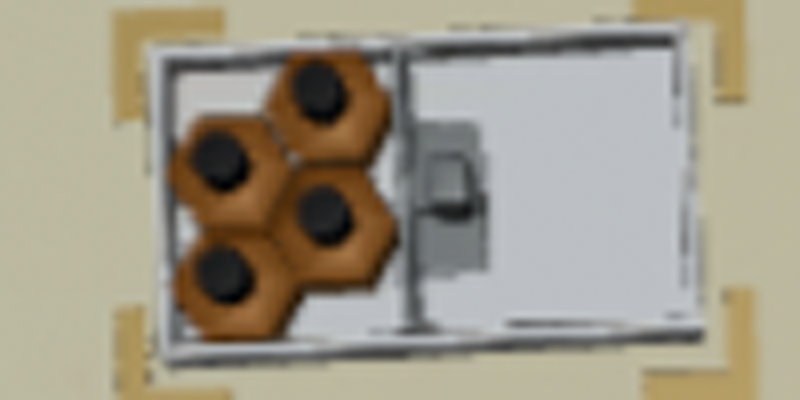

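The squeeze barely moved D; it probably tipped and sprang back. Instead I'll grip D's cap, which holds it upright, and slide it 2–3 mm toward C.

Request:
{"method": "carry_out", "body": {"steps": [[[0, 0, 0], [20, -14.4, 0], 150], [[0, 0, 0], [20, -14.4, 0], 150], [[0, 0, 0], [20, -14.4, 0], 150], [[0, 0, 0], [20, -14.4, 0], 150], [[0, 0, 0], [20, -14.4, 0], 150], [[0, 0, 0], [20, -14.4, 0], 150], [[0, 0, 0], [20, -14.4, 0], 150], [[0, 0, 0], [20, -14.4, 0], 150]]}}

```text
clock: 85.45
tcp_pos: [0.6731, 0.0772, 0.1286]
orientation: [0.0, 0.721, -0.693, 0.0]
wrist_force: [-0.8, -1.0, -0.3]
finger_gap: 0.0351
grip_force: 0.0
```

Request:
{"method": "carry_out", "body": {"steps": [[[0, 0, 0], [0, 0, 0], 150], [[0, 0, 0], [0, 0, 0], 150], [[0, 0, 0], [0, 0, 0], 150], [[0, 0, 0], [0, 0, 0], 150], [[0, 0, 0], [0, 0, 3], 150], [[0, 0, 0], [0, 0, 3], 150], [[0, 0, 0], [0, 0, 3], 150], [[0, 0, 0], [0, 0, 3], 150]]}}

```text
clock: 86.45
tcp_pos: [0.6745, 0.076, 0.0996]
orientation: [-0.001, 0.72, -0.694, 0.001]
wrist_force: [-0.4, -0.8, 0.1]
finger_gap: 0.035
grip_force: 0.0
```

Run:
```python
from h import *
go(.6736,.0753,.051,-87.8); print(env.get_state()['finger_gap'])
```

```text
shift cm [0.06 0.1  4.86] turn z -0.0 (alt 180.0 ) from [0.6745 0.076  0.0996] b0 -87.8 j6 -1.61 tilt [ 0.    -0.002 -1.   ]
0.03504799206453134
```

Request:
{"method": "carry_out", "body": {"steps": [[[0, 0, 0], [0, 0.1, 2.5], 150], [[0, 0, 0], [0, 0.1, 4.8], 150], [[0, 0, 0], [0, 0.1, 4.8], 150], [[0, 0, 0], [0, 0.1, 4.8], 150], [[0, 0, 0], [0, 0.1, 4.8], 190], [[0, 0, 0], [0, 0.1, 4.8], 215], [[0, 0, 0], [0, 0.1, 4.8], 230], [[0, 0, 0], [0, 0.1, 4.8], 230]], "force": 25}}

```text
clock: 87.45
tcp_pos: [0.6739, 0.0759, 0.0519]
orientation: [-0.001, 0.72, -0.693, 0.001]
wrist_force: [0.1, -0.2, 4.8]
finger_gap: 0.0193
grip_force: 24.8
```

Request:
{"method": "carry_out", "body": {"steps": [[[0, 0, 0], [0, 0.1, 0], 230], [[0, 0, 0], [0, 0.2, 0], 230], [[0, 0, 0], [0, 0.25, 0], 230], [[0, 0, 0], [0, 0.3, 0], 230], [[0, 0, 0], [0, 0.3, 0], 230], [[0, 0, 0], [0, 0.3, 0], 230], [[0, 0, 0], [0, 0.3, 0], 230], [[0, 0, 0], [0, 0.3, 0], 230]]}}

```text
clock: 88.45
tcp_pos: [0.6723, 0.0758, 0.052]
orientation: [-0.002, 0.72, -0.693, 0.002]
wrist_force: [3.6, 0.2, 6.2]
finger_gap: 0.0193
grip_force: 24.9
```

Request:
{"method": "carry_out", "body": {"steps": [[[0, 0, 0], [0, 0.05, -0.1], 230], [[0, 0, 0], [0, 0.1, -0.1], 230], [[0, 0, 0], [0, 0.15, -0.1], 230], [[0, 0, 0], [0, 0.15, -0.1], 230], [[0, 0, 0], [0, 0.15, -0.1], 230], [[0, 0, 0], [0, 0.15, -0.1], 230], [[0, 0, 0], [0, 0.15, -0.1], 230], [[0, 0, 0], [0, 0.15, -0.1], 230]]}}

```text
clock: 89.45
tcp_pos: [0.6701, 0.0757, 0.052]
orientation: [-0.001, 0.72, -0.694, 0.001]
wrist_force: [7.1, -0.1, 3.7]
finger_gap: 0.0192
grip_force: 24.7
```

Request:
{"method": "carry_out", "body": {"steps": [[[0, 0, 0], [0, -0.1, 0.05], 200], [[0, 0, 0], [0, -0.1, 0.05], 175], [[0, 0, 0], [0, -0.1, 0.05], 160], [[0, 0, 0], [0, -0.1, 0], 150], [[0, 0, 0], [0, -0.1, -4], 150], [[0, 0, 0], [0, -0.1, -8], 150], [[0, 0, 0], [-12, 7, -8], 150], [[0, 0, 0], [-20, 14, -8], 150]]}}

```text
clock: 90.45
tcp_pos: [0.5959, 0.1776, 0.1316]
orientation: [-0.0, 0.72, -0.694, 0.0]
wrist_force: [0.1, 0.9, 0.1]
finger_gap: 0.0354
grip_force: 0.0
```

Run:
```python
from h import *
np.set_printoptions(precision=4,suppress=True)
for n in('top','top','side'):
    p,d,c=cam(n); T=tray(p,d,c); K=np.array([k[3] for k in caps(p,d,c) if k[3][1]>0 and k[3][1]<.2]); print(n,T); print(K); print(np.linalg.norm(K[:,None]-K[None],axis=-1)*1000)
    t=np.radians(T[2]); print('tray frame',np.c_[(K-T[:2])@[np.cos(t),np.sin(t)],(K-T[:2])@[-np.sin(t),np.cos(t)]]*1000)
```

```text
top (0.6382011108398438, 0.03819425964355469, 2.1680049896240234, 125.14510345458984, 209.63641357421875)
[[0.6684 0.0752]
 [0.6465 0.1127]
 [0.6241 0.0727]
 [0.6021 0.1114]]
[[ 0.     43.4465 44.4175 75.5379]
 [43.4465  0.     45.84   44.3919]
 [44.4175 45.84    0.     44.4689]
 [75.5379 44.3919 44.4689  0.    ]]
tray frame [[ 31.5828  35.7967]
 [ 11.1324  74.1291]
 [-12.8284  35.0499]
 [-33.2575  74.5485]]
top (0.6379229125976562, 0.038183731079101564, 2.1680049896240234, 125.70188903808594, 209.63641357421875)
[[0.6685 0.075 ]
 [0.6461 0.1124]
 [0.6243 0.0729]
 [0.6017 0.1111]]
[[ 0.     43.5822 44.2765 75.9048]
 [43.5822  0.     45.089  44.383 ]
 [44.2765 45.089   0.     44.3343]
 [75.9048 44.383  44.3343  0.    ]]
tray frame [[ 31.9438  35.6123]
 [ 10.9556  73.8078]
 [-12.3307  35.1974]
 [-33.4258  74.1914]]
side (0.6410101318359375, 0.019187400817871094, 2.0765349864959717, 123.67604064941406, 245.56494140625)
[[0.6038 0.1026]
 [0.6354 0.0847]
 [0.6702 0.0677]]
[[ 0.     36.4228 75.0694]
 [36.4228  0.     38.6853]
 [75.0694 38.6853  0.    ]]
tray frame [[-34.1811  84.7532]
 [ -3.1873  65.6218]
 [ 30.9666  47.4544]]
```

```bash
python3 -c "
from workcell import env
print(env.hand_in())"
```

```text
the job is handed in; nothing more can be done
None
```

The job is handed in: all four amber bottles stand honeycomb-packed against the stop end with the divider up against them, and the tray sits inside the tape corners about 2 mm and 2° off by the last camera measurement; the judge returned no result. I did not touch the timer, eyepiece or loupe, but did not re-measure them at the end.

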